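# Load the broad chisel in the tool grinder and start it

## Task

The broad flat chisel needs regrinding: fetch it from the rack and load it in the grinder's tool rest, lying straight and flat with its blade passed under the strap and its cutting edge right up to the stone, and pull the gear lever over, away from the stone, into the front notch marked by the stud. With both done, start the grinder: twist the start knob clockwise all the way to its stop, then let go so that it springs back. Leave the other chisels in the rack and the carved plaque, the hammer and the tin where they are.

Things in the scene. Friction and masses are not known exactly. Their poses are not given: they have to be found in the camera images.
- flat_chisel: broad flat chisel: steel bar 200 x 18 x 14 mm, x axis towards the blade. Last 34 mm flare to a plain blade 38 mm wide with a straight edge; the head (last 30 mm at -x) is 24 mm wide. Origin: mid-length, underside. 0.29 to 0.45 kg, balances 5 mm from mid-length towards the head. Starts flat in any one of the rack's bays, 73 to 83 mm of its blade end sticking out
- flat_edge (a point): middle of the flat chisel's cutting edge: 100 mm from its origin towards the blade, at mid-thickness (7 mm above the underside)
- rack: fixed wooden pigeonhole rack, 150 mm deep (x), 260 mm wide (y), 71 mm high, open front looking along its own -x; origin under its centre. Four bays, centres at y = -93, -31, 31, 93 mm, each 50 mm wide and 28 mm high, floors 35 mm above the table, roofed over their whole depth. One chisel lies in each, blade end out of the front
- grinder: fixed bench tool grinder, its front (operator's side) looking along its own -x. Origin on the table below the stone's front rim. Base casting 60 mm high, from x = -170 to 190 mm and y = -170 to 170 mm. The stone in its guard stands at y = 0 from x = 0 back, up to 245 mm high; the gear case (y above 40 mm) and the motor (y below -50 mm), up to 195 mm high, from x = 40 to 160 mm
- rest_mouth (a point): tool rest: centre of the front end of its floor, 125 mm in front of the stone, 110 mm above the table; axes as the grinder's. From here the flat floor (66 mm wide) runs 115 mm along +x towards the stone. Side walls 28 mm high: flared from x = 1 to 35 mm, then parallel and 50 mm apart up to x = 113 mm
- strap (a point): middle of the underside of the steel strap, 24 mm along x, that bridges the rest's side walls 28 mm above its floor, 62 mm before the stone. A chisel loaded up to the stone sticks 75 mm out in front of the floor and can be held only there, by its head end; one drawn from the rack by its blade end must first be laid down and taken again by the head end
- stone_front (a point): front point of the stone's rim, where the cutting edge belongs: 117 mm above the table, 7 mm above the tool rest's floor; axes as the grinder's (+x runs into the stone)
- gear_lever (a joint): gear lever's angle (rad): 0 upright, in neutral; positive leaning to the front (operator's side); range -0.6 to 0.6. A spring detent draws it into three notches, at -0.5, 0 and 0.5; 3 to 6 N at the ball throw it over the ridge between two. The front notch (+0.5) is the marked one: an upright round stud stands beside it. Starts in neutral or the rear notch (rarely on the ridge between)
- lever_ball (a point): centre of the ball (34 mm across) on top of the gear lever, 120 mm from the pivot, which lies 70 mm in front of the stone, 95 mm to the +y side and 85 mm above the table; the lever swings in the grinder's x-z plane
- start_knob (a joint): start knob's angle (rad): 0 at rest, positive clockwise seen from above, stop at 1.05. A spring turns it back to 0 when let go (0.06 N m at rest, 0.22 N m at the stop)
- knob_grip (a point): grip point of the start knob: on its vertical axis, 145 mm above the table, 9 mm under the top of its grip bar. The bar is 52 mm long, 14 mm thick and 32 mm high, lies along the grinder's x at rest, and stands on a round skirt 56 mm across whose top is 23 mm below this point. The knob sits 100 mm to the grinder's -y side, on a box 115 mm high, 100 x 85 mm
- tooth_chisel: steel bar 200 x 18 x 14 mm, but its broad blade ends in four separate teeth; origin and axes as the flat chisel's; lies in another bay of the rack
- point_chisel: steel bar 200 x 18 x 14 mm, drawn out to a sharp point; origin and axes as the flat chisel's; lies in another bay of the rack
- narrow_chisel: steel bar 200 x 18 x 14 mm, straight sides, edge only 18 mm wide; origin and axes as the flat chisel's; lies in another bay of the rack
- plaque: loose carved slate, 120 x 85 x 14 mm, long side along its x; origin under its centre
- hammer: stone hammer 270 mm long along its x, head at the +x end (26 mm along x, 88 mm across), 26 mm high; origin under its middle
- paint_tin: tin 84 mm across, 105 mm tall; origin under its centre

How it is judged:
By the outcome, as a careful person would: the job done as asked, in the order asked, and still so for the second after the job is handed in, with the robot touching nothing.
It also fails if it takes over 72 s, if anything falls off the work surface, if the arm or the gripper's body presses on something with over 40 N, if the wrist force passes 120 N, or if a joint passes its speed limit or range.

## Robot

A 6-joint arm with a two-finger parallel gripper is mounted at the origin on the work surface. World frame = base frame: x ahead of the robot, y to its left, z up, the work surface at z = 0. Lengths are in m, angles in rad, forces in N, time in s.
With the tool pointing down it reaches from about 0.35 to 0.85 m from the base axis. Payload 8.1 kg.
Tool frame: the origin (TCP) lies midway between the tips of the shut fingers; the grasp point (between the pads) lies 19 mm behind it; y points along the fingers, x is the direction in which the jaws open and shut, and the axes are right-handed (so a half turn about y gives the same grasp; the last joint's range is limited). The gripper opens to 85 mm and grips with 20 to 120 N. Pads are 22 mm wide; open, the fingers measure 114 mm over their backs; the gripper's body (76 mm by 85 mm) begins 54 mm behind the grasp point. The pads swing forward as they close: fully open they stand 13 mm farther back than shut.
Start: joints at [-1.256, 0.13, 1.488, -0, 1.523, -0.085], TCP at [0.234, -0.553, 0.193] pointing down, gripper open.
Joint ranges: [-2.96, 2.96], [-0.89, 2.26], [0.02, 2.5], [-1.34, 4.48], [0, 2.73], [-2.66, 2.66]. Speed limits (rad/s): [2.39, 2.39, 2.79, 3.14, 3.14, 3.14].

## Interface

Orientations are given as a unit quaternion [x, y, z, w].
In Python, from workcell import robot gives the robot as it stands.
- The arm moves only by the tool jog_arm, never from a script. Its argument "series" is a list of rows, each a list of 5 numbers: the shift along the tool's x, y, z in units of 40 mm (1.0 is 40 mm), then the turn about the tool's y in rad, then the gripper command: -1 is shut, 1 is fully open, values between are in proportion. A call has 1 to 8 rows; each row is the pose to reach, as a shift and turn from the pose measured when the call began, along the tool's axes at that moment; what a row does not reach only later rows make up. A row lasts 1/12 s, in which the tool goes at most 41.7 mm and 7.16 degrees, less where a joint would pass 70% of its speed; a pose out of reach is approached as far as the arm can. A call with a gripper value outside its range is refused whole. The fingers move at their own pace and stop on an object; "force" is the grip in N (left out, the last holds). Time passes only in rows, so rows that repeat a pose let the fingers close. It gives the time, the measured TCP pose, the force and the opening at its end, in the units of the state.
- robot.get_obs(): the state, without advancing time (a new reading comes with each control period).
- robot.snapshot(name): name is "scene" or "top" or "wrist"; returns the picture (384x512x3 uint8, red, green, blue); there is no depth.
- robot.camera_params(name): a dict with "vfov" (degrees; the focal length in pixels is half the picture's height over the tangent of half this angle, whatever the lens; pixels are square), "cx", "cy" (the principal point, pixels), "extrinsics" (4x4, takes a point from camera to world coordinates). Camera axes: x right, y down, z forward; pixel columns grow to the right and rows downward; lengths in m; the calibration is good to about 2 mm. A picture is of the moment at which its call begins: read the wrist's pose just before it. camera_params takes no time and is no camera call; for the wrist camera it gives the pose at the moment of the call.
- robot.sign_off(): hands the job in, once; it reports no verdict.
The state is a dict: "clock": time; "joints": joint angles; "dq": joint speeds; "joint_torque": joint torques, N m; "eef_pos": TCP position; "tcp_rot": TCP orientation; "force": force on the tool from outside, world axes, zero at the start; "moment": the same for the moment, N m; "finger_gap": opening from 0.0 (shut) to 1.0 (fully open).
Only numpy, scipy, OpenCV 4.12 (cv2) and the standard library are available. Lean on these libraries where they do the work, as an engineer would, in place of code of your own. Each camera call takes 0.05 s, during which the arm holds its last target.

## Working session

There is one attempt and no reset: what is moved stays moved. The work goes in short steps, Python scripts to look and compute and a tool call to move; the robot and the scene stay as the last step left them, time stands still between calls to the robot, and variables do not carry over. Pictures are saved under pics/ and viewed, and the job is handed in when it is done.

Besides the shell and the picture viewer there is one more tool, called after "Call:" in YAML: its name, and indented under it one key for each argument. jog_arm: Moves the arm, as the interface text tells. Its arguments: {"type":"object","properties":{"series":{"type":"array"},"force":{"type":"number"}},"required":["series"]}

```bash
ls; mkdir -p pics
python3 - <<'E'
from workcell import robot
import cv2
print(robot.get_obs())
for n in ["scene","top","wrist"]:
    p=robot.camera_params(n); print(n,p)
    im=robot.snapshot(n); cv2.imwrite(f"pics/{n}0.png",im[:,:,::-1])
E
```

```text
pics
{'clock': 0.0, 'joints': array([-1.25639213e+00,  1.31187434e-01,  1.48926053e+00,  2.96054495e-05,
        1.52299050e+00, -8.54110488e-02]), 'dq': array([ 6.71124716e-04,  1.19999572e-03,  1.07465634e-03,  4.54634058e-04,
        9.56210652e-04, -4.33374631e-05]), 'joint_torque': array([ 1.77470189e-03, -5.69396138e+01, -5.00557137e+01,  1.39389249e-04,
        1.44031411e-02,  1.13818493e-05]), 'eef_pos': array([ 0.23338562, -0.55208855,  0.19243909]), 'tcp_rot': array([-0.58891742,  0.39125798, -0.39024867,  0.58974523]), 'force': array([0.52022866, 0.78202933, 0.23267436]), 'moment': array([-0.01418184,  0.04704674,  0.03730256]), 'finger_gap': 0.9993670327977975}
scene {'vfov': 47.47858205187333, 'cx': 261.42479973186215, 'cy': 189.98580314930476, 'extrinsics': array([[ 0.6551263 ,  0.60529814, -0.45213239,  1.13313232],
       [ 0.75551084, -0.52770561,  0.38823982, -0.59843901],
       [-0.00359195, -0.59593704, -0.80302313,  1.21010648],
       [ 0.        ,  0.        ,  0.        ,  1.        ]])}
top {'vfov': 54.961605996962895, 'cx': 249.83923730248512, 'cy': 190.48090417571692, 'extrinsics': array([[ 0.00299422, -0.98353579,  0.18068864,  0.39442684],
       [-0.99961678, -0.00791635, -0.02652597, -0.06034663],
       [ 0.02751963, -0.18053998, -0.98318258,  1.03700661],
       [ 0.        ,  0.        ,  0.        ,  1.        ]])}
wrist {'vfov': 59.15061222458904, 'cx': 263.6932252912242, 'cy': 192.55873364844567, 'extrinsics': array([[ 0.39049413, -0.87945146, -0.27217542,  0.30252168],
       [-0.9206036 , -0.37362381, -0.11355286, -0.52292722],
       [-0.00182699,  0.2949074 , -0.95552409,  0.3728824 ],
       [ 0.        ,  0.        ,  0.        ,  1.        ]])}
```

View pics/scene0.png

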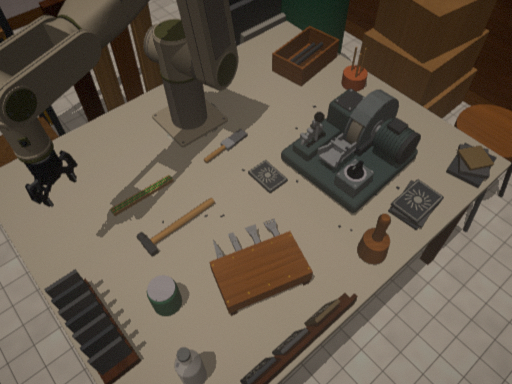

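View pics/top0.png

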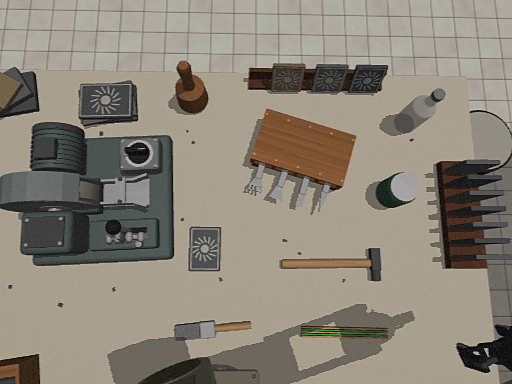

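View pics/wrist0.png

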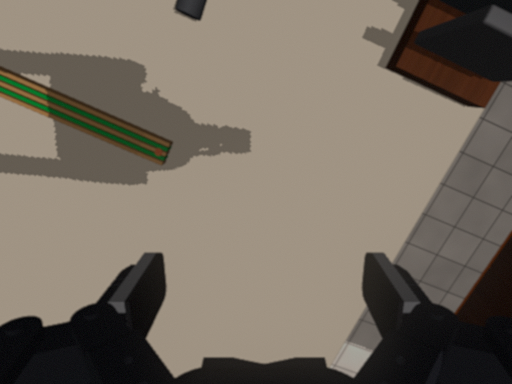

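```bash
cat > h.py <<'E'
import numpy as np, cv2
from workcell import robot
from scipy.spatial.transform import Rotation as R
def K(p,h=384):
    f=h/2/np.tan(np.radians(p['vfov'])/2); return f
def ray(p,u,v):
    f=K(p); d=np.array([(u-p['cx'])/f,(v-p['cy'])/f,1.]); E=p['extrinsics']
    return E[:3,3], E[:3,:3]@d
def onz(p,u,v,z):
    o,d=ray(p,u,v); return o+d*(z-o[2])/d[2]
def proj(p,X):
    E=p['extrinsics']; c=E[:3,:3].T@(np.asarray(X,float)-E[:3,3]); f=K(p)
    return np.array([p['cx']+f*c[0]/c[2],p['cy']+f*c[1]/c[2]])
def tri(rays):
    A=np.zeros((3,3));b=np.zeros(3)
    for o,d in rays:
        d=d/np.linalg.norm(d);M=np.eye(3)-np.outer(d,d);A+=M;b+=M@o
    X=np.linalg.solve(A,b); return X,[np.linalg.norm(np.cross(X-o,d/np.linalg.norm(d))) for o,d in rays]
def crop(im,x0,y0,x1,y1,s,name):
    c=cv2.resize(im[y0:y1,x0:x1],None,fx=s,fy=s,interpolation=cv2.INTER_CUBIC)
    cv2.imwrite(name,c)
def state():
    o=robot.get_obs(); r=R.from_quat(o['tcp_rot']).as_matrix()
    print('t',o['clock'],'pos',o['eef_pos'].round(4),'gap',round(o['finger_gap'],3),'F',o['force'].round(1))
    print('x',r[:,0].round(4),'y',r[:,1].round(4),'z',r[:,2].round(4)); print('q',o['joints'].round(3)); return o,r
E
python3 - <<'E'
from h import *
t=cv2.imread('pics/top0.png'); s=cv2.imread('pics/scene0.png')
crop(t,235,95,365,215,6,'pics/t_rack.png')
crop(t,0,115,180,270,4,'pics/t_gr.png')
crop(s,275,85,425,210,5,'pics/s_gr.png')
crop(s,200,210,320,315,6,'pics/s_rack.png')
E
```

```text
(no output)
```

View pics/t_rack.png

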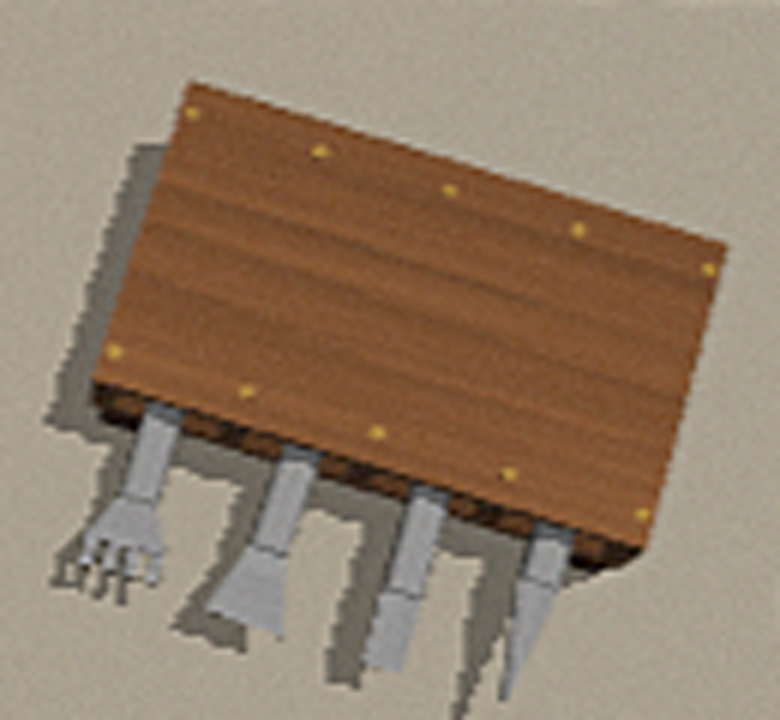

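View pics/t_gr.png

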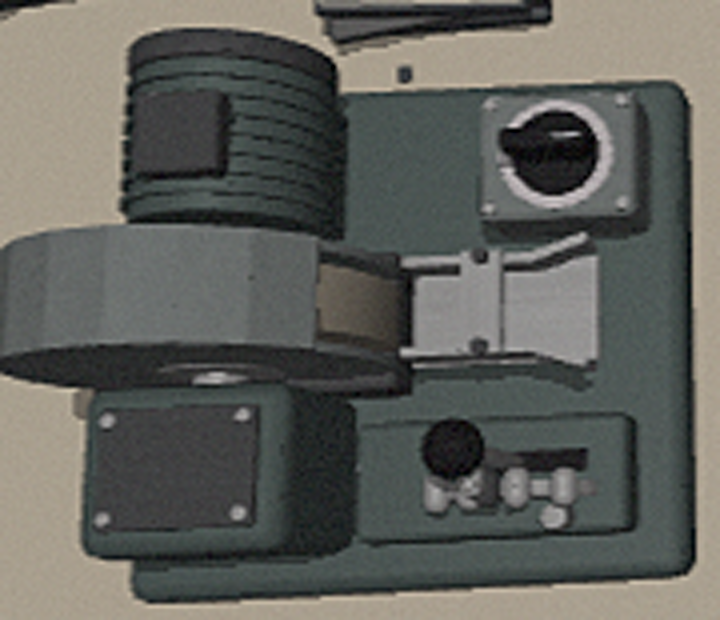

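View pics/s_gr.png

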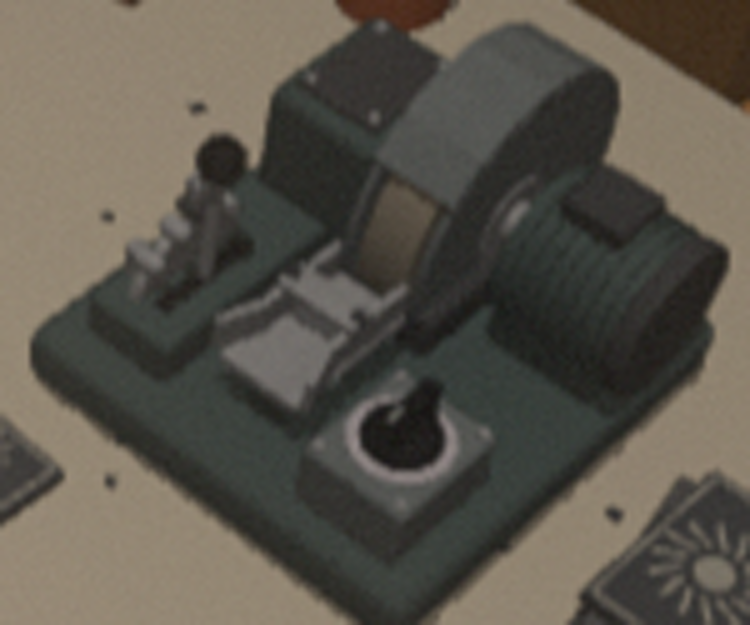

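View pics/s_rack.png

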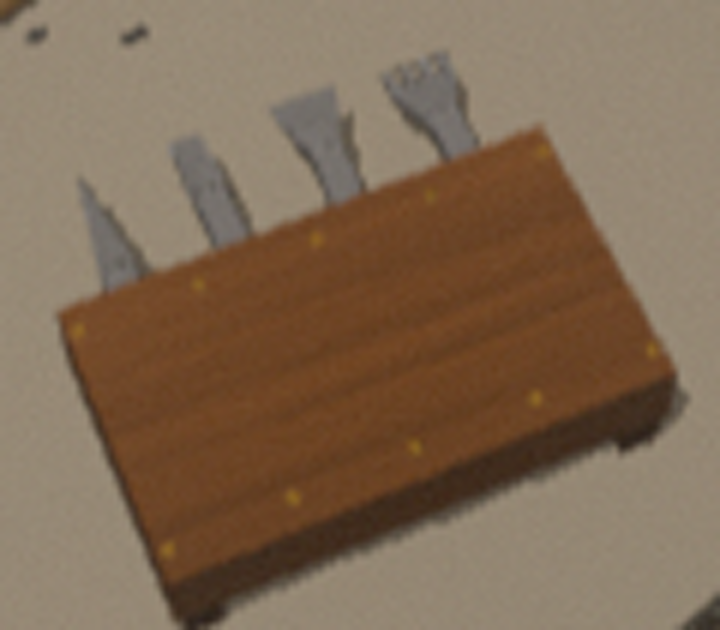

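Run:
```python
from h import *
p=robot.camera_params('top')
def T(u,v,z): return onz(p,235+u/6,95+v/6,z)
# rack roof corners
c=[(188,82),(727,243),(646,548),(95,380)]
P=[T(*a,.071) for a in c]
for i in range(4): print(P[i].round(4),np.linalg.norm(P[i]-P[(i+1)%4]).round(4))
e=[T(210,610,.042),T(280,637,.042)]; print('edge',e,np.linalg.norm(e[0]-e[1]))
sh=[T(252,548,.049),T(286,556,.049),T(280,460,.049),T(316,462,.049)]; print('sh',np.round(sh,4))
def G(u,v,z): return onz(p,u/4,115+v/4,z)
print('base corners approx',[G(*a,.06).round(4) for a in [(690,85),(692,572)]])
kn=G(553,153,.122);print('knob',kn)
m=[G(597,250,.110),G(597,368,.110)];print('mouth',np.round(m,4))
s=robot.camera_params('scene')
def S(u,v): return ray(s,275+u/5,85+v/5)
print('ball',tri([ray(p,455/4,115+447/4),S(221,160)]))
```

```text
[ 0.8034 -0.1316  0.071 ] 0.259
[ 0.7286 -0.3795  0.071 ] 0.1498
[ 0.5853 -0.3358  0.071 ] 0.2581
[ 0.6604 -0.0888  0.071 ] 0.1493
edge [array([ 0.56051685, -0.14245128,  0.042     ]), array([ 0.54828894, -0.17431894,  0.042     ])] 0.03413311571160803
sh [[ 0.5881 -0.1612  0.049 ]
 [ 0.5845 -0.1767  0.049 ]
 [ 0.6294 -0.1746  0.049 ]
 [ 0.6286 -0.1911  0.049 ]]
base corners approx [array([0.7239, 0.1265, 0.06  ]), array([0.3946, 0.1118, 0.06  ])]
knob [0.65670381 0.19955714 0.122     ]
mouth [[0.5964 0.1715 0.11  ]
 [0.5205 0.1675 0.11  ]]
ball (array([0.46437262, 0.22374627, 0.20262166]), [np.float64(0.0027592961469961345), np.float64(0.0027592961469962572)])
```

```bash
cat >> h.py <<'E'
def goal(X,jawdeg=None):
    o,r=state(); d=r.T@(np.asarray(X)-o['eef_pos'])/.04
    print('shift',d.round(3),'len mm',(np.linalg.norm(d)*40).round(1))
    a=np.degrees(np.arctan2(r[1,0],r[0,0])); print('jaw yaw now',a.round(2))
    if jawdeg is not None:
        t=-(jawdeg-a); t=(t+90)%180-90; print('turn rad',np.radians(t).round(4),'or',np.radians(t-180*np.sign(t)).round(4),'final q6 change sign unknown')
E
python3 - <<'E'
from h import *
goal([.605,-.173,.20],72.8)
E
```

```text
t 0.15 pos [ 0.2334 -0.5522  0.1926] gap 0.999 F [-0.3  0.7  0.1]
x [ 0.3892 -0.9211 -0.0015] y [-4.0e-04  1.4e-03 -1.0e+00] z [9.211e-01 3.892e-01 1.000e-04]
q [-1.256  0.131  1.489  0.     1.523 -0.085]
shift [-5.117 -0.175 12.247] len mm 531.0
jaw yaw now -67.09
turn rad 0.7 or -2.4416 final q6 change sign unknown
```

Call:
jog_arm:
  series:
    - [-5.1,-0.9,12.2,-2.44,-0.06]
    - [-5.1,-0.9,12.2,-2.44,-0.06]
    - [-5.1,-0.9,12.2,-2.44,-0.06]
    - [-5.1,-0.9,12.2,-2.44,-0.06]
    - [-5.1,-0.9,12.2,-2.44,-0.06]
    - [-5.1,-0.9,12.2,-2.44,-0.06]
    - [-5.1,-0.9,12.2,-2.44,-0.06]
    - [-5.1,-0.9,12.2,-2.44,-0.06]
  force: 60

```text
clock: 0.82
eef_pos: [0.4671, -0.3131, 0.2158]
tcp_rot: [-0.704, 0.058, -0.058, 0.705]
force: [1.5, -0.6, 0.2]
finger_gap: 0.466
```

Run:
```python
from h import *
goal([.56,-.16,.20],72.8)
```

```text
t 0.8167 pos [ 0.4671 -0.3131  0.2158] gap 0.466 F [ 1.5 -0.6  0.2]
x [ 0.9864 -0.1642 -0.    ] y [ 1.e-04  8.e-04 -1.e+00] z [1.642e-01 9.864e-01 8.000e-04]
q [-6.820e-01  2.000e-02  1.563e+00  1.000e-03  1.558e+00 -5.170e-01]
shift [1.664 0.398 4.157] len mm 179.8
jaw yaw now -9.45
turn rad -1.4356 or 1.706 final q6 change sign unknown
```

Call:
jog_arm:
  series:
    - [1.65,0,4.15,-1.436,-0.06]
    - [1.65,0,4.15,-1.436,-0.06]
    - [1.65,0,4.15,-1.436,-0.06]
    - [1.65,0,4.15,-1.436,-0.06]
    - [1.65,0,4.15,-1.436,-0.06]
    - [1.65,0,4.15,-1.436,-0.06]
    - [1.65,0,4.15,-1.436,-0.06]
    - [1.65,0,4.15,-1.436,-0.06]

```text
clock: 1.48
eef_pos: [0.5595, -0.1593, 0.2154]
tcp_rot: [-0.646, -0.287, 0.287, 0.647]
force: [0.2, -0.2, -0.2]
finger_gap: 0.475
```

Call:
jog_arm:
  series:
    - [0,0,0,-0.483,-0.06]
    - [0,0,0,-0.483,-0.06]
    - [0,0,0,-0.483,-0.06]
    - [0,0,0,-0.483,-0.06]
    - [0,0,0,-0.483,-0.06]

```text
clock: 1.9
eef_pos: [0.5593, -0.1592, 0.215]
tcp_rot: [-0.557, -0.435, 0.435, 0.558]
force: [-0.4, 0.3, 0.5]
finger_gap: 0.476
```

Run:
```python
from h import *
import pickle
goal([.605,-.173,.20],72.8)
p=robot.camera_params('wrist'); im=robot.snapshot('wrist'); cv2.imwrite('pics/w1.png',im[:,:,::-1]); pickle.dump(p,open('w1.pkl','wb'))
```

```text
t 1.9 pos [ 0.5593 -0.1592  0.215 ] gap 0.476 F [-0.4  0.3  0.5]
x [2.431e-01 9.700e-01 9.000e-04] y [-0.0014  0.0013 -1.    ] z [-0.97    0.2431  0.0016]
q [-3.660e-01  7.400e-02  1.509e+00  1.000e-03  1.560e+00 -1.691e+00]
shift [-0.057  0.373 -1.194] len mm 50.1
jaw yaw now 75.93
turn rad 0.0547 or -3.0869 final q6 change sign unknown
```

View pics/w1.png

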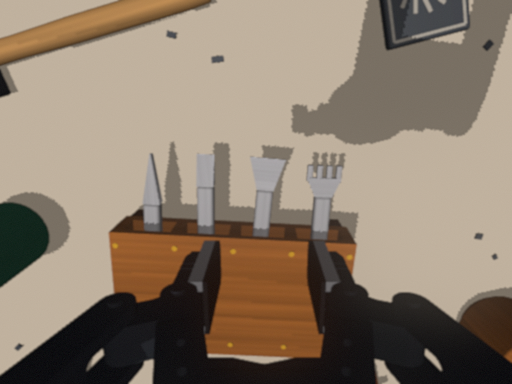

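Run:
```python
from h import *
import pickle
p=pickle.load(open('w1.pkl','rb')); im=cv2.imread('pics/w1.png')
crop(im,235,140,300,245,7,'pics/w1c.png')
f=lambda u,v,z: onz(p,u,v,z)
print('edge',f(251,156,.042),f(286,160,.042))
print('roof front corners', f(112,232,.071),f(354,243,.071))
```

```text
edge [ 0.54910705 -0.17005602  0.042     ] [ 0.56226542 -0.13508222  0.042     ]
roof front corners [ 0.58638527 -0.32817992  0.071     ] [ 0.65988035 -0.0859042   0.071     ]
```

View pics/w1c.png

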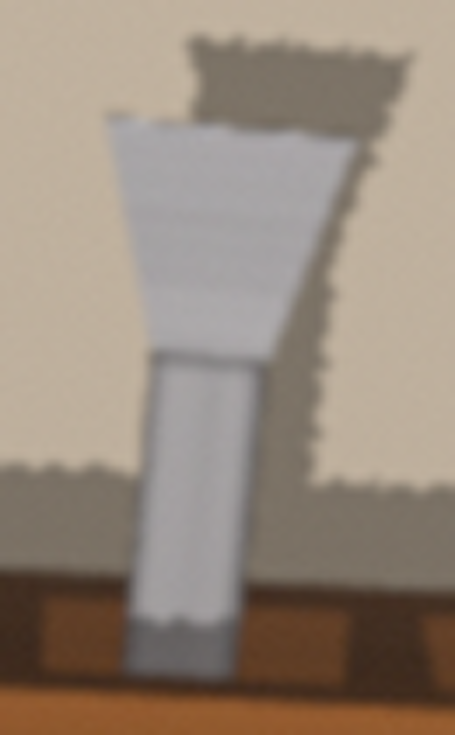

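Run:
```python
from h import *
import pickle
p=pickle.load(open('w1.pkl','rb'))
f=lambda u,v,z: onz(p,235+u/7,140+v/7,z)
E=(f(110,118,.042)+f(355,140,.042))/2
L=[f(152,358,.049),f(265,361,.049),f(128,630,.049),f(240,632,.049)]
a=(L[0]+L[1])/2;b=(L[2]+L[3])/2
print(E,np.round(L,4)); d=a-b; print(np.degrees(np.arctan2(d[1],d[0])),'shoulder to edge',np.linalg.norm((E-a)[:2]), 'axis pts',a,b)
d=(E-b)[:2];print(np.degrees(np.arctan2(d[1],d[0])))
```

```text
[ 0.5560576  -0.15297911  0.042     ] [[ 0.5862 -0.1732  0.049 ]
 [ 0.5908 -0.1565  0.049 ]
 [ 0.6289 -0.188   0.049 ]
 [ 0.6336 -0.1709  0.049 ]]
161.13023561571848 shoulder to edge 0.034558092150033325 axis pts [ 0.58851703 -0.1648386   0.049     ] [ 0.63124746 -0.17944331  0.049     ]
160.60971244867986
```

Run:
```python
from h import *
goal([.6063,-.172,.036],71.2)
```

```text
t 1.95 pos [ 0.5593 -0.1592  0.215 ] gap 0.468 F [0.1 0.3 0.2]
x [2.504e-01 9.682e-01 9.000e-04] y [-0.0013  0.0013 -1.    ] z [-0.9682  0.2503  0.0016]
q [-3.660e-01  7.400e-02  1.509e+00  1.000e-03  1.560e+00 -1.684e+00]
shift [-0.019  4.474 -1.225] len mm 185.6
jaw yaw now 75.5
turn rad 0.0751 or -3.0665 final q6 change sign unknown
```

Call:
jog_arm:
  series:
    - [-0.02,0.5,-1.22,0.075,-0.06]
    - [-0.02,1.3,-1.22,0.075,-0.06]
    - [-0.02,2.2,-1.22,0.075,-0.06]
    - [-0.02,3.0,-1.22,0.075,-0.06]
    - [-0.02,3.0,-1.22,0.075,-0.06]
    - [-0.02,3.0,-1.22,0.075,-0.06]

```text
clock: 2.45
eef_pos: [0.6041, -0.1713, 0.0927]
tcp_rot: [-0.573, -0.41, 0.412, 0.578]
force: [-0.8, -1.0, 1.1]
finger_gap: 0.471
```

Run:
```python
from h import *
goal([.6063,-.172,.036],71.2)
im=robot.snapshot('wrist'); cv2.imwrite('pics/w2.png',im[:,:,::-1])
```

```text
t 2.45 pos [ 0.6041 -0.1713  0.0927] gap 0.471 F [-0.8 -1.   1.1]
x [3.249e-01 9.457e-01 9.000e-04] y [-0.0066  0.0032 -1.    ] z [-0.9457  0.3249  0.0073]
q [-3.580e-01  2.770e-01  1.508e+00  1.000e-03  1.364e+00 -1.598e+00]
shift [ 0.     1.417 -0.068] len mm 56.8
jaw yaw now 71.04
turn rad -0.0028 or 3.1388 final q6 change sign unknown
```

View pics/w2.png

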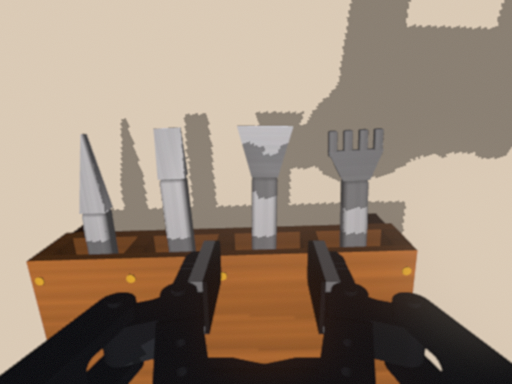

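Call:
jog_arm:
  series:
    - [0,0.5,-0.05,0,-0.06]
    - [0,1.0,-0.05,0,-0.06]
    - [0,1.4,-0.05,0,-0.06]
    - [0,1.4,-0.05,0,-0.06]
    - [0,1.4,-0.05,0,-0.06]
    - [0,1.4,-0.05,0,-0.06]

```text
clock: 3.0
eef_pos: [0.6101, -0.1734, 0.0433]
tcp_rot: [0.576, 0.412, -0.41, -0.575]
force: [0.1, 0.3, 1.2]
finger_gap: 0.473
```

Call:
jog_arm:
  series:
    - [0,0,0,0,-1]
    - [0,0,0,0,-1]
    - [0,0,0,0,-1]
    - [0,0,0,0,-1]
    - [0,0,0,0,-1]
    - [0,0,0,0,-1]
  force: 100

```text
clock: 3.5
eef_pos: [0.61, -0.1734, 0.0432]
tcp_rot: [0.576, 0.412, -0.41, -0.575]
force: [0.6, 0.9, -0.4]
finger_gap: 0.0
```

Run:
```python
from h import *
state()
im=robot.snapshot('wrist'); cv2.imwrite('pics/w3.png',im[:,:,::-1])
```

```text
t 3.5 pos [ 0.61   -0.1734  0.0432] gap 0.0 F [ 0.6  0.9 -0.4]
x [3.249e-01 9.457e-01 7.000e-04] y [ 2.5e-03 -1.0e-04 -1.0e+00] z [-0.9457  0.3249 -0.0024]
q [-3.580e-01  3.310e-01  1.537e+00  1.000e-03  1.271e+00 -1.598e+00]
```

View pics/w3.png

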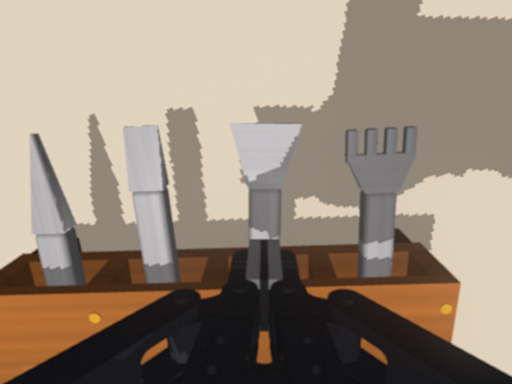

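Run:
```python
from h import *
im=cv2.imread('pics/w3.png'); crop(im,200,110,330,384,2.9,'pics/w3c.png')
p=robot.camera_params('wrist')
o=robot.get_obs(); print(proj(p,o['eef_pos']),proj(p,o['eef_pos']+[0,0,.019]))
s=robot.snapshot('scene'); cv2.imwrite('pics/s3.png',s[:,:,::-1]); crop(s[:,:,::-1],180,180,330,300,5,'pics/s3c.png')
state()
```

```text
[263.45382326 225.98736314] [263.48004302 240.28183553]
t 3.6 pos [ 0.6099 -0.1734  0.0431] gap 0.001 F [-0.3  0.8  0.8]
x [3.249e-01 9.457e-01 7.000e-04] y [ 2.3e-03 -1.0e-04 -1.0e+00] z [-0.9457  0.3249 -0.0022]
q [-3.580e-01  3.320e-01  1.537e+00  1.000e-03  1.271e+00 -1.598e+00]
```

View pics/w3c.png

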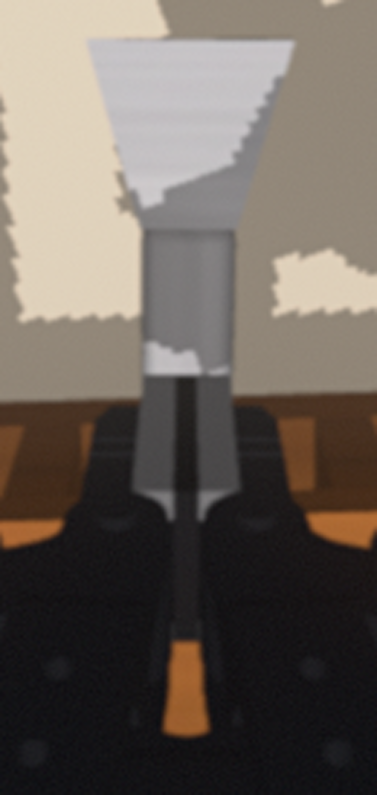

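View pics/s3c.png

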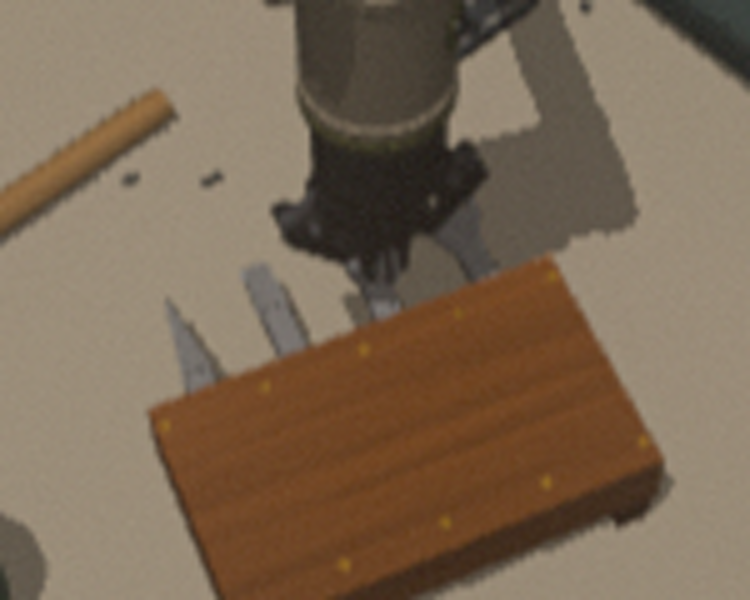

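```bash
python3 - <<'E'
from h import *
p=robot.camera_params('wrist'); o,r=state(); e=o['eef_pos']
for dz in [0,.006,.012,.019,.025,.03,.04]:
    print(dz,[proj(p,e+r[:,2]*w+[0,0,dz]).round(1) for w in (-.011,0,.011)])
# chisel features now
f=lambda u,v,z: onz(p,200+u/2.9,110+v/2.9,z)
print('edge',f(88,40,.042),f(295,42,.042),'sh',f(143,229,.049),f(236,229,.049))
E
python3 - <<'E'
import cv2,sys
sys.path.insert(0,'.')
from h import crop
im=cv2.imread('pics/w1.png'); crop(im,180,225,345,384,4.5,'pics/w1f.png')
E
```

```text
t 3.6 pos [ 0.6099 -0.1734  0.0431] gap 0.001 F [-0.3  0.8  0.8]
x [3.249e-01 9.457e-01 7.000e-04] y [ 2.3e-03 -1.0e-04 -1.0e+00] z [-0.9457  0.3249 -0.0022]
q [-3.580e-01  3.320e-01  1.537e+00  1.000e-03  1.271e+00 -1.598e+00]
0 [array([263.4, 243.4]), array([263.4, 226. ]), array([263.4, 208. ])]
0.006 [array([263.4, 248. ]), array([263.4, 230.2]), array([263.4, 211.7])]
0.012 [array([263.4, 253. ]), array([263.4, 234.7]), array([263.5, 215.7])]
0.019 [array([263.4, 259.2]), array([263.4, 240.3]), array([263.5, 220.7])]
0.025 [array([263.4, 264.8]), array([263.4, 245.4]), array([263.5, 225.2])]
0.03 [array([263.4, 269.8]), array([263.5, 250. ]), array([263.5, 229.3])]
0.04 [array([263.4, 280.8]), array([263.5, 259.9]), array([263.5, 238.2])]
edge [ 0.54948861 -0.17115566  0.042     ] [ 0.56202713 -0.13562262  0.042     ] sh [ 0.58466277 -0.17277501  0.049     ] [ 0.59025089 -0.15645965  0.049     ]
```

View pics/w1f.png

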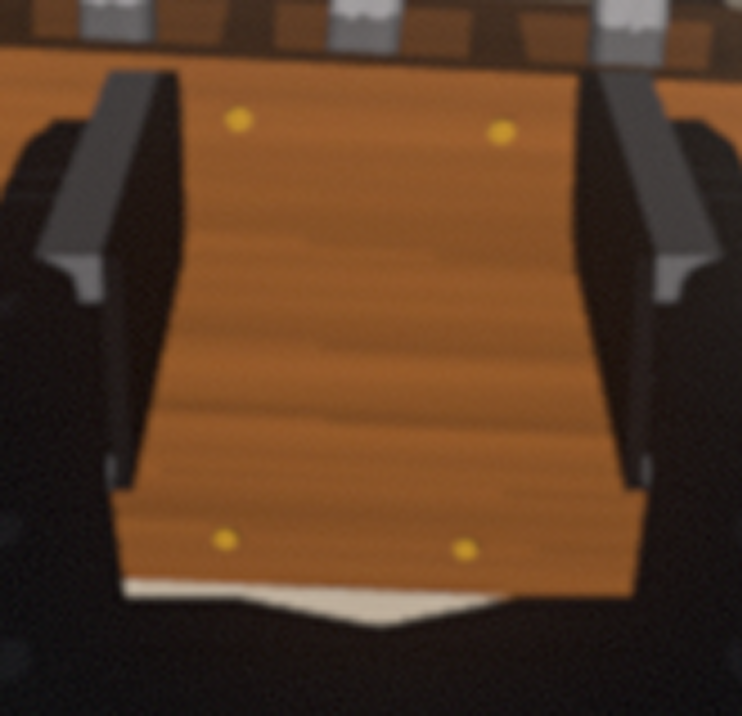

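Call:
jog_arm:
  series:
    - [0,0,0,0,-0.06]
    - [0,0,0,0,-0.06]
    - [0,0,0,0,-0.06]
    - [0,0,0,0,-0.06]
    - [0,0.2,0.1,0,-0.06]
    - [0,0.4,0.1,0,-0.06]
    - [0,0.5,0.1,0,-0.06]
    - [0,0.5,0.1,0,-0.06]

```text
clock: 4.27
eef_pos: [0.6045, -0.1715, 0.0207]
tcp_rot: [-0.575, -0.411, 0.411, 0.576]
force: [0.4, 0.6, -0.7]
finger_gap: 0.47
```

Run:
```python
from h import *
o,r=state(); p=robot.camera_params('wrist'); print(proj(p,o['eef_pos']))
im=robot.snapshot('wrist'); cv2.imwrite('pics/w4.png',im[:,:,::-1])
s=robot.snapshot('scene'); crop(s[:,:,::-1],180,180,330,300,5,'pics/s4c.png')
```

```text
t 4.2667 pos [ 0.6045 -0.1715  0.0207] gap 0.47 F [ 0.4  0.6 -0.7]
x [3.250e-01 9.457e-01 8.000e-04] y [-0.001   0.0012 -1.    ] z [-0.9457  0.325   0.0013]
q [-3.580e-01  3.460e-01  1.563e+00  1.000e-03  1.233e+00 -1.599e+00]
[263.42144239 225.91449071]
```

View pics/w4.png

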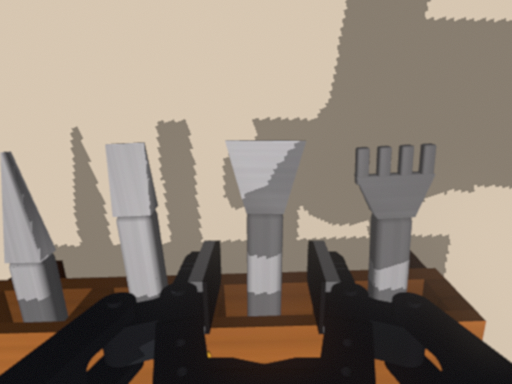

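View pics/s4c.png

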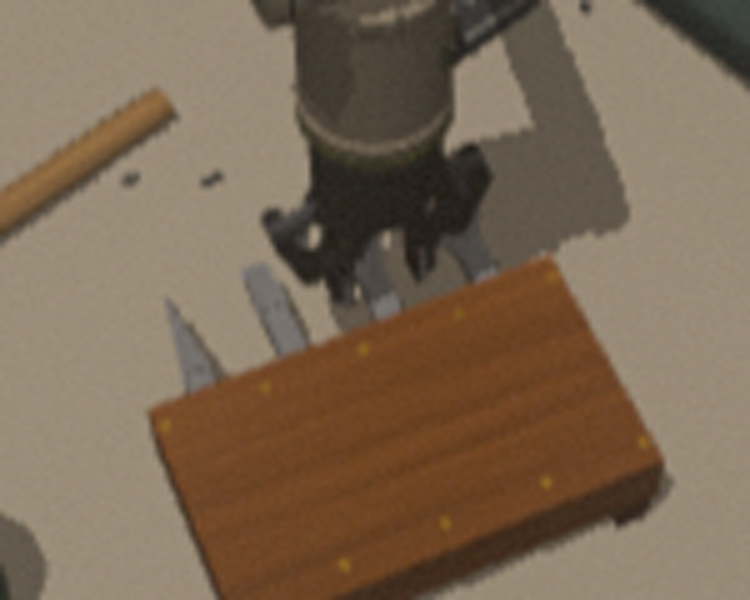

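Run:
```python
from h import *
s=robot.camera_params('scene'); o,r=state(); e=o['eef_pos']
for dz in (0,.02,.04,.06):
    print(dz,[((proj(s,e+r[:,0]*w+[0,0,dz])-180)*5).round(0) for w in (-.024,0,.024)], [((proj(s,e+[0,0,dz]+a)-180)*5).round(0) for a in (r[:,2]*-.011,r[:,2]*.011)])
print((proj(s,[.6315,-.1826,.049])-180)*5,(proj(s,[.6604,-.0888,.071])-180)*5,(proj(s,[.5853,-.3358,.071])-180)*5)
```

```text
t 4.3667 pos [ 0.6056 -0.1718  0.0223] gap 0.468 F [ 0.3  0.4 -0.9]
x [3.249e-01 9.457e-01 8.000e-04] y [ 1.1e-03  4.0e-04 -1.0e+00] z [-9.457e-01  3.249e-01 -9.000e-04]
q [-3.580e-01  3.450e-01  1.561e+00  1.000e-03  1.234e+00 -1.599e+00]
0 [array([341., 325.]), array([377., 313.]), array([412., 300.])] [array([383., 327.]), array([370., 298.])]
0.02 [array([340., 309.]), array([376., 296.]), array([412., 284.])] [array([383., 311.]), array([370., 282.])]
0.04 [array([339., 293.]), array([376., 280.]), array([412., 267.])] [array([382., 294.]), array([369., 265.])]
0.06 [array([338., 276.]), array([375., 263.]), array([412., 250.])] [array([382., 277.]), array([368., 248.])]
[390.11416762 329.04932203] [537.85002313 253.60078205] [137.14363653 410.12660784]
```

Call:
jog_arm:
  series:
    - [0,0,0,0,-1]
    - [0,0,0,0,-1]
    - [0,0,0,0,-1]
    - [0,0,0,0,-1]
    - [0,0,0,0,-1]
  force: 100

```text
clock: 4.78
eef_pos: [0.6058, -0.1719, 0.0226]
tcp_rot: [0.576, 0.411, -0.41, -0.575]
force: [0.4, -0.5, 0.9]
finger_gap: -0.0
```

Call:
jog_arm:
  series:
    - [0,0,0,0,-0.06]
    - [0,0,0,0,-0.06]
    - [0,0,0,0,-0.06]
    - [0,0,0,0,-0.06]
    - [0,0.2,0,0,-0.06]
    - [0,0.4,0,0,-0.06]
    - [0,0.55,0,0,-0.06]
    - [0,0.6,0,0,-0.06]

```text
clock: 5.45
eef_pos: [0.6043, -0.1714, -0.0038]
tcp_rot: [-0.575, -0.411, 0.411, 0.576]
force: [-0.7, 0.5, -0.8]
finger_gap: 0.466
```

Call:
jog_arm:
  series:
    - [0,0,0,0,-1]
    - [0,0,0,0,-1]
    - [0,0,0,0,-1]
    - [0,0,0,0,-1]
    - [0,0,0,0,-1]
  force: 100

```text
clock: 5.87
eef_pos: [0.6042, -0.1713, -0.0039]
tcp_rot: [-0.575, -0.411, 0.411, 0.576]
force: [-0.6, 0.3, -2.9]
finger_gap: 0.181
```

Run:
```python
from h import *
o,r=state()
im=robot.snapshot('wrist'); cv2.imwrite('pics/w5.png',im[:,:,::-1])
```

```text
t 5.8667 pos [ 0.6042 -0.1713 -0.0039] gap 0.181 F [-0.6  0.3 -2.9]
x [3.249e-01 9.457e-01 8.000e-04] y [-0.0017  0.0015 -1.    ] z [-0.9457  0.3249  0.0021]
q [-3.580e-01  3.770e-01  1.574e+00  1.000e-03  1.193e+00 -1.599e+00]
```

View pics/w5.png

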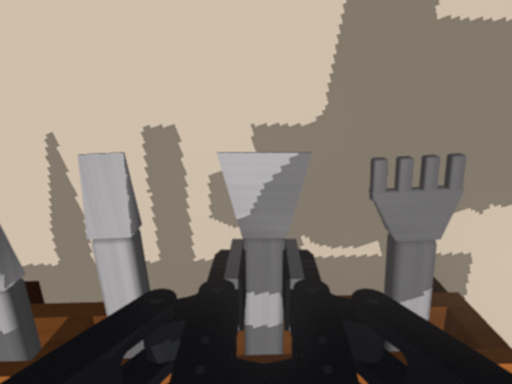

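Call:
jog_arm:
  series:
    - [0,-0.1,0.2,0,-1]
    - [0,-0.1,0.7,0,-1]
    - [0,-0.1,1.3,0,-1]
    - [0,-0.1,1.9,0,-1]
    - [0,-0.1,2.5,0,-1]
    - [0,-0.1,3.1,0,-1]
    - [0,-0.1,3.6,0,-1]
    - [0,-0.1,3.6,0,-1]

```text
clock: 6.58
eef_pos: [0.4634, -0.1226, -0.0008]
tcp_rot: [-0.573, -0.41, 0.412, 0.578]
force: [-1.1, 0.2, -3.0]
finger_gap: 0.177
```

Run:
```python
from h import *
o,r=state()
for n in ('wrist','top'):
  im=robot.snapshot(n); cv2.imwrite(f'pics/{n}6.png',im[:,:,::-1])
```

```text
t 6.5833 pos [ 0.4634 -0.1226 -0.0008] gap 0.177 F [-1.1  0.2 -3. ]
x [0.3246 0.9458 0.001 ] y [-0.006   0.0031 -1.    ] z [-0.9458  0.3246  0.0067]
q [-3.660e-01  3.000e-03  1.995e+00  1.000e-03  1.150e+00 -1.607e+00]
```

View pics/wrist6.png

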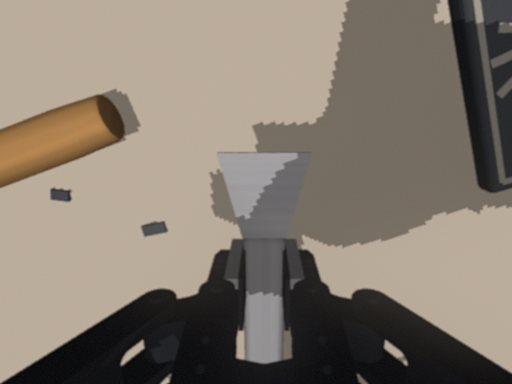

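View pics/top6.png

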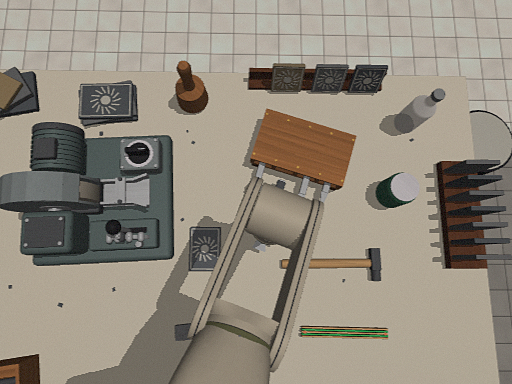

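Run:
```python
from h import *
p=robot.camera_params('top')
print([onz(p,*a,.014)[:2].round(3) for a in [(189,228),(220,227),(221,270),(190,271)]], 'mallet',onz(p,190,110,0).round(3),'mag',onz(p,172,136,.06).round(3),onz(p,172,260,.06).round(3))
goal([.56,.02,.06],71.05)
```

```text
[array([0.476, 0.079]), array([ 0.479, -0.006]), array([ 0.363, -0.011]), array([0.36 , 0.073])] mallet [0.826 0.09  0.   ] mag [0.725 0.128 0.06 ] [0.389 0.114 0.06 ]
t 6.6833 pos [ 0.4675 -0.1243  0.0007] gap 0.18 F [-0.1  1.  -2.2]
x [3.248e-01 9.458e-01 8.000e-04] y [-0.0011  0.0012 -1.    ] z [-0.9458  0.3248  0.0014]
q [-3.670e-01  7.000e-03  1.988e+00  1.000e-03  1.148e+00 -1.607e+00]
shift [ 4.164 -1.48  -1.013] len mm 181.4
jaw yaw now 71.04
turn rad -0.0001 or 3.1415 final q6 change sign unknown
```

Call:
jog_arm:
  series:
    - [0,-0.7,0,0,-1]
    - [0,-1.5,0,0,-1]
    - [0.6,-1.5,-0.1,0,-1]
    - [1.4,-1.5,-0.3,0,-1]
    - [2.2,-1.5,-0.6,0,-1]
    - [3.0,-1.5,-0.8,0,-1]
    - [3.7,-1.5,-1.0,0,-1]
    - [4.16,-1.5,-1.0,0,-1]

```text
clock: 7.35
eef_pos: [0.5625, 0.0222, 0.0616]
tcp_rot: [-0.575, -0.412, 0.41, 0.575]
force: [0.9, -0.0, -2.6]
finger_gap: 0.179
```

Call:
jog_arm:
  series:
    - [0,0,0,0,-1]
    - [0,0.5,0,0,-1]
    - [0,1.0,0,0,-1]
    - [0,1.4,0,0,-1]
    - [0,1.7,0,0,-1]
    - [0,1.7,0,0,-1]

```text
clock: 7.85
eef_pos: [0.5605, 0.022, -0.0094]
tcp_rot: [-0.574, -0.411, 0.411, 0.577]
force: [-0.4, 0.5, -3.1]
finger_gap: 0.182
```

Run:
```python
from h import *
goal([.56,.02,-.0385],71.05)
im=robot.snapshot('wrist'); cv2.imwrite('pics/w7.png',im[:,:,::-1])
```

```text
t 7.85 pos [ 0.5605  0.022  -0.0094] gap 0.182 F [-0.4  0.5 -3.1]
x [3.244e-01 9.459e-01 9.000e-04] y [-0.0027  0.0019 -1.    ] z [-0.9459  0.3244  0.0032]
q [-0.053  0.222  1.775  0.002  1.147 -1.295]
shift [-0.051  0.729 -0.006] len mm 29.2
jaw yaw now 71.07
turn rad 0.0004 or -3.1412 final q6 change sign unknown
```

View pics/w7.png

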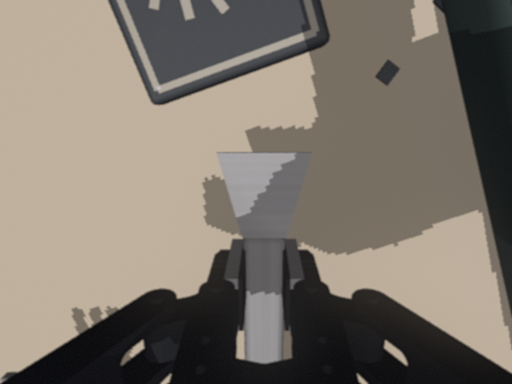

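Clear space below; lower it to the table.

Call:
jog_arm:
  series:
    - [0,0.3,0,0,-1]
    - [0,0.55,0,0,-1]
    - [0,0.68,0,0,-1]
    - [0,0.7,0,0,-1]

```text
clock: 8.23
eef_pos: [0.5607, 0.0219, -0.037]
tcp_rot: [-0.574, -0.411, 0.411, 0.576]
force: [-0.6, 0.4, -2.7]
finger_gap: 0.181
```

Run:
```python
from h import *
goal([.56,.02,-.0385],71.05)
```

```text
t 8.2333 pos [ 0.5607  0.0219 -0.037 ] gap 0.181 F [-0.6  0.4 -2.7]
x [0.3246 0.9459 0.001 ] y [-0.0024  0.0018 -1.    ] z [-0.9459  0.3245  0.0028]
q [-0.054  0.264  1.784  0.002  1.096 -1.295]
shift [-0.051  0.038  0.002] len mm 2.6
jaw yaw now 71.06
turn rad 0.0002 or -3.1414 final q6 change sign unknown
```

Call:
jog_arm:
  series:
    - [0,0.03,0,0,-1]
    - [0,0.04,0,0,-0.06]
    - [0,0.04,0,0,-0.06]
    - [0,0.04,0,0,-0.06]
    - [0,0.04,0,0,-0.06]
    - [0,-0.6,0,0,-0.06]
    - [0,-1.4,0,0,-0.06]
    - [0,-2.4,0,0,-0.06]

```text
clock: 8.9
eef_pos: [0.5585, 0.0219, 0.0576]
tcp_rot: [-0.573, -0.409, 0.413, 0.578]
force: [1.1, -0.1, -0.9]
finger_gap: 0.467
```

Run:
```python
from h import *
goal([.651,-.011,.08],71.05)
```

```text
t 8.9 pos [0.5585 0.0219 0.0576] gap 0.467 F [ 1.1 -0.1 -0.9]
x [ 3.245e-01  9.459e-01 -5.000e-04] y [-0.0076  0.0021 -1.    ] z [-0.9459  0.3245  0.0079]
q [-0.054  0.135  1.738  0.002  1.276 -1.295]
shift [-0.027 -0.58  -2.45 ] len mm 100.7
jaw yaw now 71.07
turn rad 0.0003 or -3.1413 final q6 change sign unknown
```

Call:
jog_arm:
  series:
    - [0,-0.4,-0.8,0,-0.06]
    - [0,-0.8,-1.8,0,-0.06]
    - [0,-1.2,-2.8,0,-0.06]
    - [0,-1.6,-3.6,0,-0.06]
    - [0,-1.6,-4.2,0,-0.06]
    - [0,-1.6,-4.2,0,-0.06]
    - [0,-1.6,-4.2,0,-0.06]

```text
clock: 9.48
eef_pos: [0.7185, -0.0334, 0.1195]
tcp_rot: [-0.573, -0.409, 0.413, 0.578]
force: [-0.4, 0.8, -0.2]
finger_gap: 0.469
```

Run:
```python
from h import *
import pickle
state()
p=robot.camera_params('wrist'); im=robot.snapshot('wrist'); cv2.imwrite('pics/w8.png',im[:,:,::-1]); pickle.dump(p,open('w8.pkl','wb'))
```

```text
t 9.4833 pos [ 0.7185 -0.0334  0.1195] gap 0.469 F [-0.4  0.8 -0.2]
x [ 3.253e-01  9.456e-01 -6.000e-04] y [-0.008   0.0021 -1.    ] z [-0.9456  0.3253  0.0083]
q [-1.180e-01  5.000e-01  1.177e+00  1.000e-03  1.473e+00 -1.358e+00]
```

View pics/w8.png

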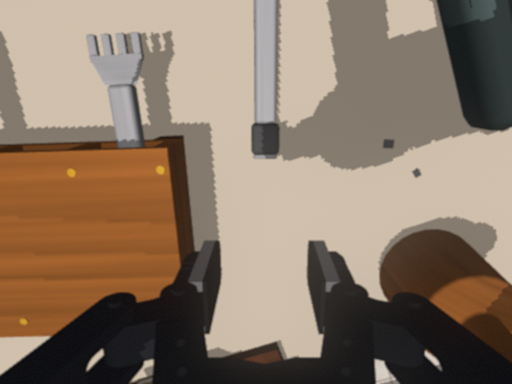

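Run:
```python
from h import *
import pickle
p=pickle.load(open('w8.pkl','rb'))
f=lambda u,v,z: onz(p,u,v,z).round(4)
a=f(265.5,123,.014); b=f(265,154,.014); c=f(266,10,.014)
print('shoulder',a,'end',b,'len',np.linalg.norm(a-b),'far',c); d=c-a; print(np.degrees(np.arctan2(d[1],d[0])))
w=f(253,110,.014)-f(277,110,.014); print(np.linalg.norm(w))
```

```text
shoulder [ 0.6729 -0.016   0.014 ] end [ 0.6975 -0.0248  0.014 ] len 0.026126614782631098 far [0.593  0.0116 0.014 ]
160.94346029866034
0.019764867821465464
```

Run:
```python
from h import *
goal([.655,-.010,-.037],71.0)
```

```text
t 9.5333 pos [ 0.7176 -0.0328  0.1193] gap 0.473 F [-0.3 -0.2  0.5]
x [ 3.248e-01  9.458e-01 -7.000e-04] y [-0.0089  0.0024 -1.    ] z [-0.9457  0.3248  0.0092]
q [-1.180e-01  4.980e-01  1.179e+00  1.000e-03  1.473e+00 -1.358e+00]
shift [0.034 3.924 1.629] len mm 169.9
jaw yaw now 71.05
turn rad 0.0008 or -3.1408 final q6 change sign unknown
```

Call:
jog_arm:
  series:
    - [0.03,0.6,0.8,0,-0.06]
    - [0.03,1.2,1.63,0,-0.06]
    - [0.03,2.0,1.63,0,-0.06]
    - [0.03,2.6,1.63,0,-0.06]
    - [0.03,3.0,1.63,0,-0.06]
    - [0.03,3.0,1.63,0,-0.06]

```text
clock: 10.03
eef_pos: [0.6499, -0.0091, -0.005]
tcp_rot: [-0.571, -0.407, 0.415, 0.58]
force: [-0.1, -0.3, -0.7]
finger_gap: 0.471
```

Run:
```python
from h import *
goal([.655,-.010,-.037],71.0)
```

```text
t 10.0333 pos [ 0.6499 -0.0091 -0.005 ] gap 0.471 F [-0.1 -0.3 -0.7]
x [ 0.324   0.9461 -0.0026] y [-0.0172  0.0032 -0.9998] z [-0.9459  0.324   0.0174]
q [-0.094  0.446  1.487  0.002  1.226 -1.335]
shift [ 0.022  0.797 -0.142] len mm 32.4
jaw yaw now 71.09
turn rad 0.0016 or -3.1399 final q6 change sign unknown
```

Call:
jog_arm:
  series:
    - [0.02,0.3,-0.14,0,-0.06]
    - [0.02,0.6,-0.14,0,-0.06]
    - [0.02,0.78,-0.14,0,-0.06]
    - [0.02,0.78,-0.14,0,-0.06]
    - [0.02,0.78,-0.14,0,-0.06]
    - [0.02,0.78,-0.14,0,-0.06]

```text
clock: 10.53
eef_pos: [0.6556, -0.0101, -0.0353]
tcp_rot: [-0.571, -0.407, 0.415, 0.579]
force: [0.3, -1.0, 0.0]
finger_gap: 0.471
```

Run:
```python
from h import *
goal([.655,-.010,-.037],71.0)
im=robot.snapshot('wrist'); cv2.imwrite('pics/w9.png',im[:,:,::-1])
```

```text
t 10.5333 pos [ 0.6556 -0.0101 -0.0353] gap 0.471 F [ 0.3 -1.   0. ]
x [ 0.324   0.946  -0.0022] y [-0.0159  0.0031 -0.9999] z [-0.9459  0.324   0.0161]
q [-0.095  0.497  1.48   0.002  1.181 -1.336]
shift [-0.002  0.044  0.014] len mm 1.8
jaw yaw now 71.09
turn rad 0.0016 or -3.14 final q6 change sign unknown
```

View pics/w9.png

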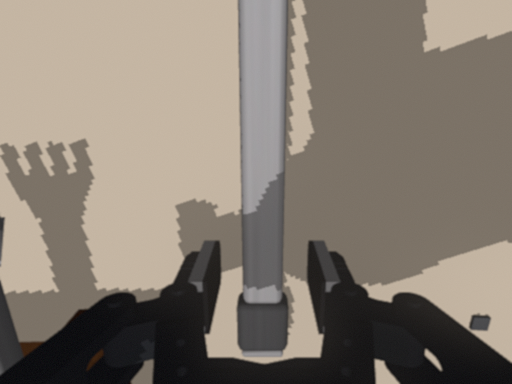

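Call:
jog_arm:
  series:
    - [0,0.04,0,0,-1]
    - [0,0.04,0,0,-1]
    - [0,0.04,0,0,-1]
    - [0,0.04,0,0,-1]
    - [0,0.04,0,0,-1]
  force: 110

```text
clock: 11.0
eef_pos: [0.6567, -0.0103, -0.0354]
tcp_rot: [-0.572, -0.408, 0.414, 0.579]
force: [-1.1, 1.1, 5.8]
finger_gap: 0.173
```

Call:
jog_arm:
  series:
    - [0,-0.3,0,0,-1]
    - [0,-1,0,0,-1]
    - [0,-1.8,0,0,-1]
    - [0,-2.6,0,0,-1]
    - [0,-3.4,0,0,-1]
    - [0,-3.4,0,0,-1]
    - [0,-3.4,0,0,-1]

```text
clock: 11.58
eef_pos: [0.6609, -0.0109, 0.1046]
tcp_rot: [-0.573, -0.409, 0.413, 0.578]
force: [0.7, 0.3, -2.7]
finger_gap: 0.17
```

Run:
```python
from h import *
state()
for n in ('wrist','scene'):
  im=robot.snapshot(n); cv2.imwrite(f'pics/{n}10.png',im[:,:,::-1])
```

```text
t 11.5833 pos [ 0.6609 -0.0109  0.1046] gap 0.17 F [ 0.7  0.3 -2.7]
x [ 3.240e-01  9.461e-01 -3.000e-04] y [-0.0075  0.0022 -1.    ] z [-0.946   0.324   0.0078]
q [-0.095  0.354  1.392  0.002  1.403 -1.336]
```

View pics/wrist10.png

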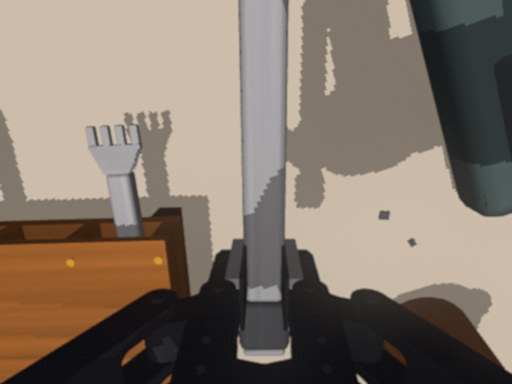

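View pics/scene10.png

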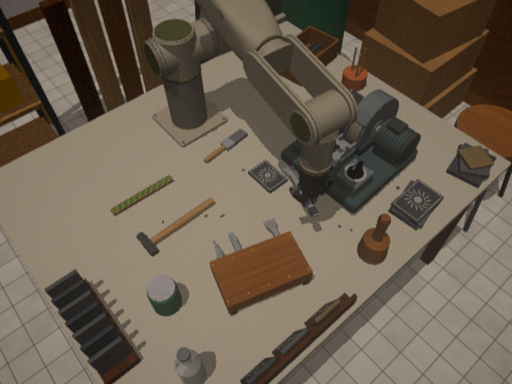

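Run:
```python
from h import *
t=cv2.imread('pics/top0.png')
crop(t,75,165,165,220,8.5,'pics/t_rest.png')
```

```text
(no output)
```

View pics/t_rest.png

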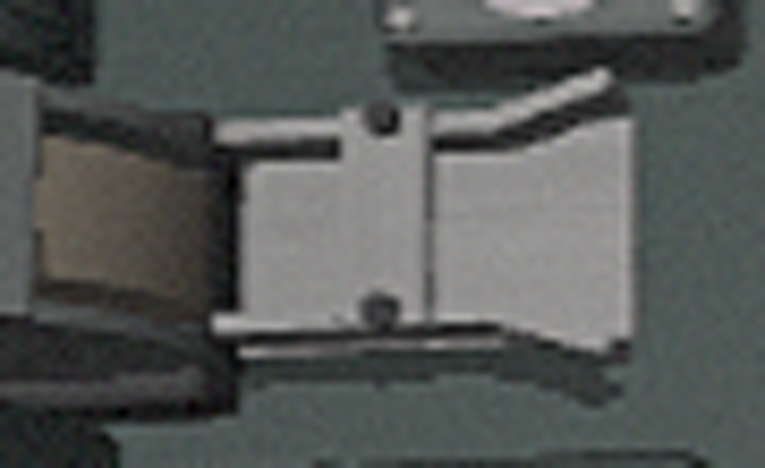

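Run:
```python
from h import *
p=robot.camera_params('top')
def Q(u,v,z): return onz(p,75+u/8.5,165+v/8.5,z)
def ang(a,b): d=b-a; return np.degrees(np.arctan2(d[1],d[0])).round(2), np.linalg.norm(d).round(4)
print('floor front', Q(634,118,.11),Q(632,345,.11),ang(Q(634,118,.11),Q(632,345,.11)))
print('strap front', Q(430,108,.141),Q(426,322,.141),ang(Q(430,108,.141),Q(426,322,.141)))
print('strap back', Q(345,110,.141),ang(Q(345,110,.141),Q(430,108,.141)))
print('wall up', Q(215,122,.138),Q(485,113,.138),ang(Q(485,113,.138),Q(215,122,.138)))
print('wall lo', Q(215,315,.138),Q(500,322,.138),ang(Q(500,322,.138),Q(215,315,.138)))
print('bolts',Q(381,117,.146),Q(378,306,.146),ang(Q(381,117,.146),Q(378,306,.146)))
# base & others, t_gr crop
def G(u,v,z): return onz(p,u/4,115+v/4,z)
print('base top edge',ang(G(640,82,.06),G(345,93,.06)),'bottom edge',ang(G(640,578,.06),G(150,602,.06)),'front',ang(G(692,110,.06),G(694,550,.06)))
print('case screws',ang(G(102,520,.195),G(238,512,.195)),ang(G(243,414,.195),G(238,512,.195)),ang(G(243,414,.195),G(106,422,.195)))
```

```text
floor front [0.59279955 0.17042592 0.11      ] [0.52410721 0.16746159 0.11      ] (np.float64(-177.53), np.float64(0.0688))
strap front [0.58860089 0.22150598 0.141     ] [0.52600287 0.21867939 0.141     ] (np.float64(-177.41), np.float64(0.0627))
strap back [0.58778886 0.24583793 0.141     ] (np.float64(-88.09), np.float64(0.0243))
wall up [0.58454462 0.2839193  0.138     ] [0.5879083 0.2065175 0.138    ] (np.float64(92.49), np.float64(0.0775))
wall lo [0.52804392 0.27965832 0.138     ] [0.5265929  0.19855626 0.138     ] (np.float64(88.98), np.float64(0.0811))
bolts [0.58474333 0.23373423 0.146     ] [0.52977081 0.23094959 0.146     ] (np.float64(-177.1), np.float64(0.055))
base top edge (np.float64(92.96), np.float64(0.1998)) bottom edge (np.float64(92.95), np.float64(0.3108)) front (np.float64(-177.44), np.float64(0.2977))
case screws (np.float64(-86.37), np.float64(0.0743)) (np.float64(-177.48), np.float64(0.0548)) (np.float64(93.75), np.float64(0.0757))
```

Run:
```python
from h import *
goal([.568,-.0205,.105],2.7)
```

```text
t 11.6833 pos [ 0.6577 -0.0106  0.0997] gap 0.172 F [-0.2  0.4 -2.8]
x [ 0.324   0.946  -0.0021] y [-0.0153  0.003  -0.9999] z [-0.9459  0.324   0.0154]
q [-0.095  0.358  1.397  0.002  1.403 -1.336]
shift [-0.962 -0.1    2.044] len mm 90.5
jaw yaw now 71.09
turn rad 1.1937 or -1.9479 final q6 change sign unknown
```

Call:
jog_arm:
  series:
    - [-0.2,-0.1,0.5,0.12,-1]
    - [-0.4,-0.1,1.0,0.24,-1]
    - [-0.6,-0.1,1.5,0.36,-1]
    - [-0.8,-0.1,2.04,0.48,-1]
    - [-0.96,-0.1,2.04,0.6,-1]
    - [-0.96,-0.1,2.04,0.72,-1]
    - [-0.96,-0.1,2.04,0.84,-1]
    - [-0.96,-0.1,2.04,0.96,-1]

```text
clock: 12.35
eef_pos: [0.566, -0.0204, 0.1024]
tcp_rot: [-0.698, -0.09, 0.104, 0.703]
force: [1.0, 0.3, -3.2]
finger_gap: 0.17
```

Run:
```python
from h import *
goal([.568,-.0205,.105],2.7)
```

```text
t 12.35 pos [ 0.566  -0.0204  0.1024] gap 0.17 F [ 1.   0.3 -3.2]
x [ 0.9623  0.2712 -0.0183] y [-0.02    0.0035 -0.9998] z [-0.2711  0.9625  0.0088]
q [-1.270e-01  1.220e-01  1.666e+00  1.000e-03  1.374e+00 -4.020e-01]
shift [ 0.047 -0.067 -0.017] len mm 3.3
jaw yaw now 15.74
turn rad 0.2276 or -2.914 final q6 change sign unknown
```

Call:
jog_arm:
  series:
    - [0.05,-0.07,-0.02,0.12,-1]
    - [0.05,-0.07,-0.02,0.228,-1]
    - [0.05,-0.07,-0.02,0.228,-1]
    - [0.05,-0.07,-0.02,0.228,-1]

```text
clock: 12.68
eef_pos: [0.5667, -0.0205, 0.1031]
tcp_rot: [-0.705, -0.009, 0.026, 0.708]
force: [0.3, 0.2, -2.6]
finger_gap: 0.169
```

Run:
```python
from h import *
import pickle
goal([.568,-.0205,.105],2.7)
p=robot.camera_params('wrist'); im=robot.snapshot('wrist'); cv2.imwrite('pics/w11.png',im[:,:,::-1]); pickle.dump(p,open('w11.pkl','wb'))
im=robot.snapshot('top'); cv2.imwrite('pics/top11.png',im[:,:,::-1])
```

```text
t 12.6833 pos [ 0.5667 -0.0205  0.1031] gap 0.169 F [ 0.3  0.2 -2.6]
x [ 0.9985  0.0502 -0.0234] y [-0.0236  0.0039 -0.9997] z [-0.0501  0.9987  0.0051]
q [-1.270e-01  1.280e-01  1.659e+00  1.000e-03  1.379e+00 -1.770e-01]
shift [ 0.032 -0.049 -0.002] len mm 2.4
jaw yaw now 2.88
turn rad 0.0031 or -3.1385 final q6 change sign unknown
```

View pics/w11.png

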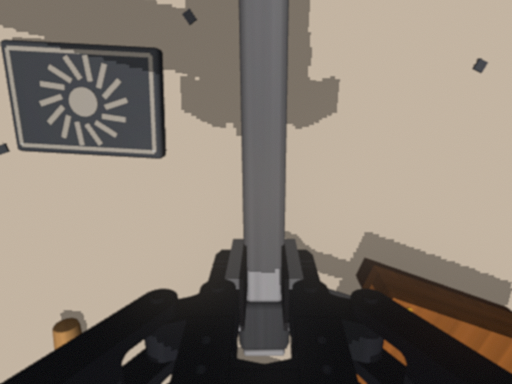

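View pics/top11.png

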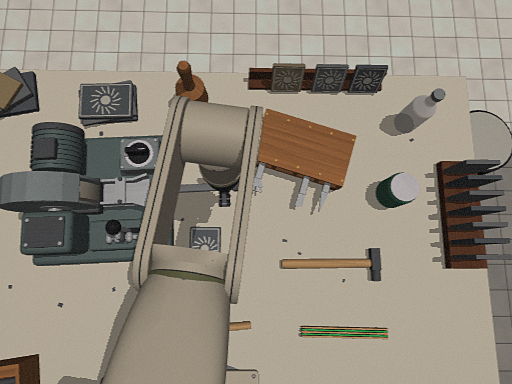

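Call:
jog_arm:
  series:
    - [0,-0.6,0,0,-1]
    - [0,-1.2,0,0,-1]

```text
clock: 12.95
eef_pos: [0.5659, -0.0204, 0.1495]
tcp_rot: [-0.705, -0.009, 0.029, 0.709]
force: [0.5, -0.1, -2.9]
finger_gap: 0.171
```

Run:
```python
from h import *
state()
```

```text
t 12.95 pos [ 0.5659 -0.0204  0.1495] gap 0.171 F [ 0.5 -0.1 -2.9]
x [ 0.9982  0.0534 -0.028 ] y [-0.0283  0.0045 -0.9996] z [-0.0532  0.9986  0.006 ]
q [-1.270e-01  9.500e-02  1.607e+00  1.000e-03  1.468e+00 -1.810e-01]
```

Call:
jog_arm:
  series:
    - [0,0.9,0,0,-1]
    - [0,1.3,0,0,-1]

```text
clock: 13.12
eef_pos: [0.5653, -0.0203, 0.0973]
tcp_rot: [-0.705, -0.011, 0.029, 0.708]
force: [-1.2, 0.6, -5.9]
finger_gap: 0.171
```

Run:
```python
from h import *
state()
```

```text
t 13.1167 pos [ 0.5653 -0.0203  0.0973] gap 0.171 F [-1.2  0.6 -5.9]
x [ 0.9981  0.0563 -0.0255] y [-0.0258  0.0042 -0.9997] z [-0.0562  0.9984  0.0056]
q [-1.270e-01  1.320e-01  1.666e+00  1.000e-03  1.371e+00 -1.840e-01]
```

Call:
jog_arm:
  series:
    - [1.0,0,0,0,-1]

```text
clock: 13.2
eef_pos: [0.5877, -0.0165, 0.0824]
tcp_rot: [-0.703, -0.001, 0.04, 0.71]
force: [-5.4, 0.1, -9.1]
finger_gap: 0.175
```

Run:
```python
from h import *
state()
```

```text
t 13.2 pos [ 0.5877 -0.0165  0.0824] gap 0.175 F [-5.4  0.1 -9.1]
x [ 0.9967  0.0592 -0.0549] y [-0.0554  0.0069 -0.9984] z [-0.0588  0.9982  0.0102]
q [-0.116  0.234  1.579  0.     1.384 -0.175]
```

Call:
jog_arm:
  series:
    - [-1.0,0,0,0,-1]

```text
clock: 13.28
eef_pos: [0.5708, -0.0186, 0.0759]
tcp_rot: [-0.702, 0.002, 0.045, 0.71]
force: [1.7, -0.3, -2.4]
finger_gap: 0.175
```

Run:
```python
from h import *
state()
```

```text
t 13.2833 pos [ 0.5708 -0.0186  0.0759] gap 0.175 F [ 1.7 -0.3 -2.4]
x [ 0.9959  0.062  -0.0656] y [-0.0663  0.0091 -0.9978] z [-0.0612  0.998   0.0132]
q [-1.230e-01  2.090e-01  1.621e+00  1.000e-03  1.378e+00 -1.850e-01]
```

Call:
jog_arm:
  series:
    - [0.5,-0.5,0,0,-1]
    - [0.5,-0.5,0,0,-1]
    - [0.5,-0.5,0,0,-1]
    - [-0.5,-0.5,0,0,-1]

```text
clock: 13.62
eef_pos: [0.5603, -0.0207, 0.0992]
tcp_rot: [-0.703, -0.003, 0.042, 0.71]
force: [-0.4, -0.5, -1.1]
finger_gap: 0.169
```

Run:
```python
from h import *
state()
```

```text
t 13.6167 pos [ 0.5603 -0.0207  0.0992] gap 0.169 F [-0.4 -0.5 -1.1]
x [ 0.9964  0.0635 -0.0558] y [-0.0564  0.0083 -0.9984] z [-0.0629  0.9979  0.0118]
q [-1.290e-01  1.500e-01  1.643e+00  1.000e-03  1.406e+00 -1.930e-01]
```

Call:
jog_arm:
  series:
    - [-1.0,0,0,0,-1]

```text
clock: 13.7
eef_pos: [0.5257, -0.0241, 0.1064]
tcp_rot: [-0.704, -0.007, 0.039, 0.709]
force: [-1.0, -0.5, -1.5]
finger_gap: 0.169
```

Run:
```python
from h import *
state()
```

```text
t 13.7 pos [ 0.5257 -0.0241  0.1064] gap 0.169 F [-1.  -0.5 -1.5]
x [ 0.9969  0.0653 -0.045 ] y [-0.0456  0.0065 -0.9989] z [-0.0649  0.9978  0.0095]
q [-0.143  0.04   1.746 -0.     1.402 -0.208]
```

Call:
jog_arm:
  series:
    - [0.2,0,0,0,-1]
    - [0.5,0,0,0,-1]
    - [0.9,0,0,0,-1]
    - [1.2,0,0,0,-1]
    - [1.2,0,0,0,-1]
    - [1.2,0,0,0,-1]
    - [0.2,0,0,0,-1]

```text
clock: 14.28
eef_pos: [0.5395, -0.0241, 0.1073]
tcp_rot: [-0.704, -0.009, 0.037, 0.709]
force: [-0.8, -0.3, -2.8]
finger_gap: 0.173
```

Run:
```python
from h import *
state()
```

```text
t 14.2833 pos [ 0.5395 -0.0241  0.1073] gap 0.173 F [-0.8 -0.3 -2.8]
x [ 0.9971  0.0661 -0.0389] y [-0.0394  0.006  -0.9992] z [-0.0658  0.9978  0.0086]
q [-0.14   0.069  1.714  0.     1.399 -0.206]
```

Call:
jog_arm:
  series:
    - [0.3,-0.9,0,0,-1]
    - [0.3,-1.3,0,0,-1]

```text
clock: 14.45
eef_pos: [0.5367, -0.0214, 0.145]
tcp_rot: [-0.702, 0.001, 0.048, 0.711]
force: [3.7, 0.6, 0.4]
finger_gap: 0.172
```

Call:
jog_arm:
  series:
    - [-1.0,0,0,0,-1]

```text
clock: 14.53
eef_pos: [0.5166, -0.0243, 0.1555]
tcp_rot: [-0.703, -0.003, 0.044, 0.71]
force: [1.8, -0.3, 0.9]
finger_gap: 0.173
```

Run:
```python
from h import *
state()
```

```text
t 14.5333 pos [ 0.5166 -0.0243  0.1555] gap 0.173 F [ 1.8 -0.3  0.9]
x [ 0.996   0.0674 -0.0581] y [-0.0588  0.0089 -0.9982] z [-0.0668  0.9977  0.0128]
q [-0.146 -0.008  1.703  0.     1.506 -0.214]
```

Call:
jog_arm:
  series:
    - [0,0,0,0,-1]
    - [0,0,0,0,-1]
    - [0,0,0,0,-1]
    - [-0.6,1,0,0,-1]

```text
clock: 14.87
eef_pos: [0.5033, -0.0267, 0.1311]
tcp_rot: [-0.704, -0.011, 0.037, 0.709]
force: [3.5, -0.2, -0.4]
finger_gap: 0.172
```

Run:
```python
from h import *
state()
```

```text
t 14.8667 pos [ 0.5033 -0.0267  0.1311] gap 0.172 F [ 3.5 -0.2 -0.4]
x [ 0.997   0.0676 -0.0374] y [-0.0379  0.0061 -0.9993] z [-0.0673  0.9977  0.0086]
q [-0.155 -0.05   1.789  0.     1.441 -0.222]
```

Call:
jog_arm:
  series:
    - [0.2,-0.1,0,0,-1]
    - [0.6,-0.2,0,0,-1]
    - [1.0,-0.3,0,0,-1]
    - [1.2,-0.3,0,0,-1]
    - [1.2,-0.3,0,0,-1]
    - [1.2,-0.3,0,0,-1]
    - [0.6,0.6,0,0,-1]

```text
clock: 15.45
eef_pos: [0.5358, -0.0258, 0.1156]
tcp_rot: [-0.705, -0.016, 0.032, 0.708]
force: [2.8, -0.0, -1.0]
finger_gap: 0.166
```

Run:
```python
from h import *
state()
```

```text
t 15.45 pos [ 0.5358 -0.0258  0.1156] gap 0.166 F [ 2.8 -0.  -1. ]
x [ 0.9975  0.0679 -0.0213] y [-0.0216  0.004  -0.9998] z [-0.0678  0.9977  0.0054]
q [-1.440e-01  3.300e-02  1.735e+00  1.000e-03  1.395e+00 -2.120e-01]
```

Call:
jog_arm:
  series:
    - [0.2,-0.1,0.0,0.02,-1]
    - [0.6,-0.2,0.1,0.02,-1]
    - [1.0,-0.3,0.1,0.02,-1]
    - [1.4,-0.3,0.1,0.02,-1]
    - [1.4,-0.3,0.1,0.02,-1]
    - [1.4,-0.3,0.1,0.02,-1]
    - [0.7,0.6,0.1,0.02,-1]

```text
clock: 16.03
eef_pos: [0.5733, -0.0204, 0.1019]
tcp_rot: [-0.706, -0.015, 0.019, 0.708]
force: [2.9, -1.2, -1.8]
finger_gap: 0.171
```

Run:
```python
from h import *
goal([.568,-.0205,.105],2.7)
```

```text
t 16.0333 pos [ 0.5733 -0.0204  0.1019] gap 0.171 F [ 2.9 -1.2 -1.8]
x [ 0.9988  0.0482 -0.0061] y [-0.0062  0.0023 -1.    ] z [-0.0482  0.9988  0.0026]
q [-0.126  0.127  1.661  0.002  1.359 -0.175]
shift [-0.133 -0.077  0.004] len mm 6.1
jaw yaw now 2.76
turn rad 0.0011 or -3.1405 final q6 change sign unknown
```

Call:
jog_arm:
  series:
    - [-0.13,-0.1,0,0,-1]
    - [-0.13,-0.1,0,0,-1]
    - [-0.13,-0.1,0,0,-1]
    - [-0.13,-0.1,0,0,-1]

```text
clock: 16.37
eef_pos: [0.5698, -0.021, 0.1082]
tcp_rot: [-0.706, -0.016, 0.018, 0.708]
force: [0.2, -0.0, -2.4]
finger_gap: 0.175
```

Run:
```python
from h import *
goal([.568,-.0205,.105],2.7)
t=robot.snapshot('top')[:,:,::-1]; s=robot.snapshot('scene')[:,:,::-1]
crop(t,70,160,230,225,5,'pics/t12.png'); crop(s,260,80,400,220,4.2,'pics/s12.png')
```

```text
t 16.3667 pos [ 0.5698 -0.021   0.1082] gap 0.175 F [ 0.2 -0.  -2.4]
x [ 0.9988  0.0481 -0.0024] y [-0.0025  0.0018 -1.    ] z [-0.0481  0.9988  0.0019]
q [-0.128  0.109  1.669  0.002  1.366 -0.176]
shift [-0.045  0.081  0.014] len mm 3.7
jaw yaw now 2.76
turn rad 0.001 or -3.1406 final q6 change sign unknown
```

View pics/t12.png

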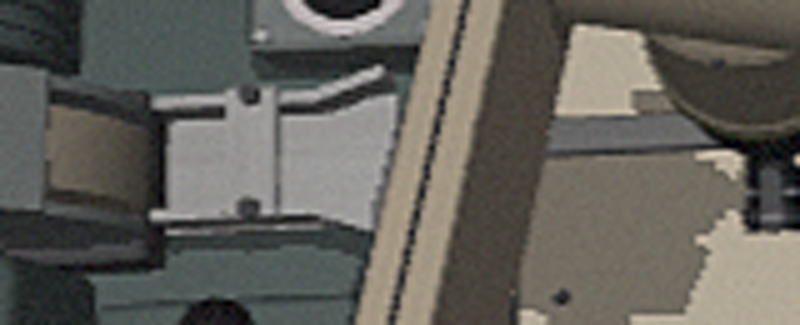

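View pics/s12.png

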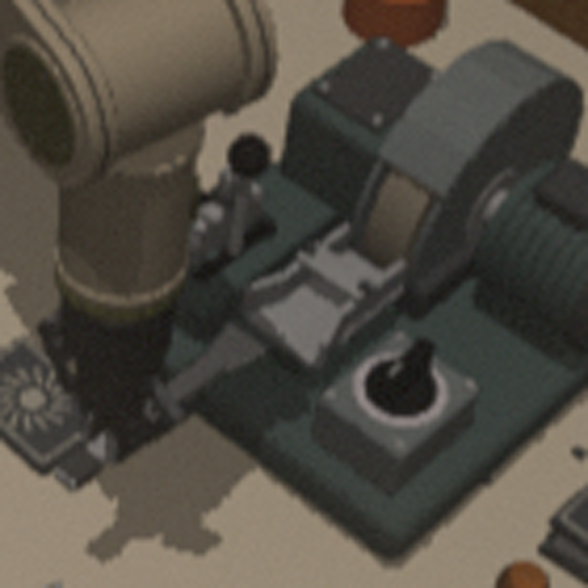

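Run:
```python
from h import *
p=robot.camera_params('top')
Q=lambda u,v,z: onz(p,70+u/5,160+v/5,z)
for u,a,b in [(560,116.5,155),(660,112,150)]:
    A,B=Q(u,a,.1576),Q(u,b,.1576); print(A,B,A[0]-B[0],(A+B)/2)
o=robot.get_obs()['eef_pos']; m=np.radians(92.76); print('chisel line at y=.08:', o[0]+(.08-o[1])*np.cos(m)/np.sin(m))
# rest mid check at strap
A,B=Q(272,88,.141),Q(272,213,.141); print((A+B)/2)
s=robot.camera_params('scene')
S=lambda u,v,z: onz(s,260+u/4.2,80+v/4.2,z)
print('edge scene',S(226,325,.1506),S(272,345,.1506))
print('mouth corners scene',S(250,303,.110),S(323,365,.11),'ball')
```

```text
[0.57238541 0.08016402 0.1576    ] [0.55345515 0.07948178 0.1576    ] 0.018930258970678793 [0.56292028 0.0798229  0.1576    ]
[0.57502602 0.03199447 0.1576    ] [0.55629416 0.03150125 0.1576    ] 0.018731864764030215 [0.56566009 0.03174786 0.1576    ]
chisel line at y=.08: 0.5652432713895325
[0.55776256 0.22243669 0.141     ]
edge scene [0.54857761 0.125125   0.1506    ] [0.58549374 0.13716167 0.1506    ]
mouth corners scene [0.52236371 0.18368342 0.11      ] [0.60473677 0.18055965 0.11      ] ball
```

Call:
jog_arm:
  series:
    - [0.02,0.4,0.0,0,-1]
    - [0.02,0.68,0.3,0,-1]
    - [0.02,0.68,0.7,0,-1]
    - [0.02,0.68,1.2,0,-1]
    - [0.02,0.68,1.7,0,-1]
    - [0.02,0.68,2.2,0,-1]
    - [0.02,0.68,2.5,0,-1]
    - [0.02,0.68,2.5,0,-1]

```text
clock: 17.13
eef_pos: [0.5662, 0.0819, 0.0814]
tcp_rot: [-0.706, -0.017, 0.019, 0.708]
force: [0.7, -0.9, -2.6]
finger_gap: 0.172
```

Run:
```python
from h import *
goal([.5608,.1392,.0766],2.7)
t=robot.snapshot('top')[:,:,::-1]; s=robot.snapshot('scene')[:,:,::-1];w=robot.snapshot('wrist')[:,:,::-1]
crop(t,70,140,230,240,5,'pics/t13.png'); crop(s,260,80,400,220,4.2,'pics/s13.png'); cv2.imwrite('pics/w13.png',w)
```

```text
t 17.1333 pos [0.5662 0.0819 0.0814] gap 0.172 F [ 0.7 -0.9 -2.6]
x [ 0.9987  0.0507 -0.002 ] y [-0.0022  0.0028 -1.    ] z [-0.0507  0.9987  0.0029]
q [0.052 0.138 1.689 0.003 1.317 0.   ]
shift [-0.061  0.124  1.438] len mm 57.8
jaw yaw now 2.91
turn rad 0.0036 or -3.138 final q6 change sign unknown
```

View pics/w13.png

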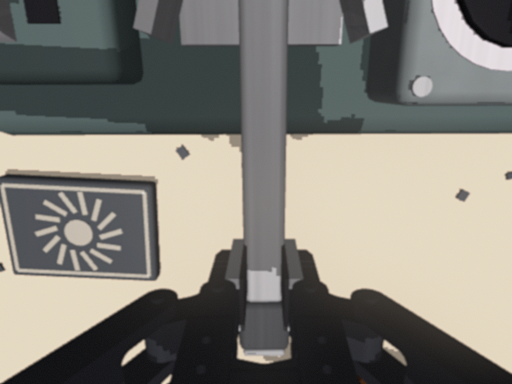

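View pics/s13.png

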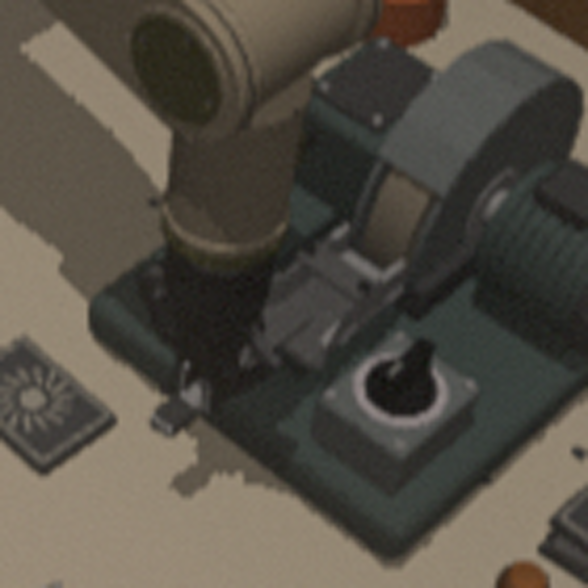

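Call:
jog_arm:
  series:
    - [-0.05,0.0,0.4,0.003,-1]
    - [-0.05,0.05,0.8,0.003,-1]
    - [-0.05,0.08,1.1,0.003,-1]
    - [-0.05,0.08,1.25,0.003,-1]
    - [-0.05,0.08,1.25,0.003,-1]
    - [-0.05,0.08,1.25,0.003,-1]

```text
clock: 17.78
eef_pos: [0.5619, 0.1283, 0.0781]
tcp_rot: [-0.707, -0.016, 0.017, 0.707]
force: [-0.1, -0.5, -2.8]
finger_gap: 0.175
```

Run:
```python
from h import *
goal([.5608,.1392,.0746],2.7)
w=robot.snapshot('wrist')[:,:,::-1]; cv2.imwrite('pics/w14.png',w)
```

```text
t 17.7833 pos [0.5619 0.1283 0.0781] gap 0.175 F [-0.1 -0.5 -2.8]
x [ 0.9989  0.0461 -0.0022] y [-2.3e-03  9.0e-04 -1.0e+00] z [-0.0461  0.9989  0.001 ]
q [1.350e-01 1.530e-01 1.679e+00 1.000e-03 1.312e+00 8.800e-02]
shift [-0.016  0.089  0.275] len mm 11.6
jaw yaw now 2.64
turn rad -0.001 or 3.1406 final q6 change sign unknown
```

View pics/w14.png

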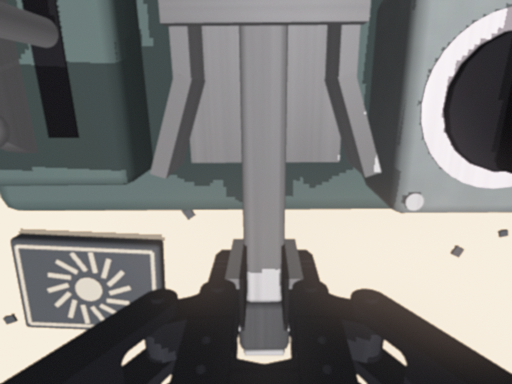

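Call:
jog_arm:
  series:
    - [0,0.02,0.08,0,-1]
    - [0,0.04,0.14,0,-1]
    - [0,0.05,0.18,0,-1]
    - [0,0.05,0.2,0,-1]
    - [0,0.05,0.2,0,-1]

```text
clock: 18.25
eef_pos: [0.5617, 0.1361, 0.0763]
tcp_rot: [-0.707, -0.015, 0.017, 0.707]
force: [0.2, 0.7, -2.1]
finger_gap: 0.174
```

Call:
jog_arm:
  series:
    - [0,0,0.03,0,-1]
    - [0,0,0.06,0,-1]
    - [0,0,0.06,0,-1]

```text
clock: 18.5
eef_pos: [0.5617, 0.1387, 0.0764]
tcp_rot: [-0.707, -0.016, 0.017, 0.707]
force: [-0.3, 0.2, -2.1]
finger_gap: 0.171
```

Call:
jog_arm:
  series:
    - [0,0,0.03,0,-1]
    - [0,0,0.06,0,-1]
    - [0,0,0.06,0,-1]

```text
clock: 18.75
eef_pos: [0.5615, 0.1414, 0.0764]
tcp_rot: [-0.706, -0.016, 0.017, 0.707]
force: [-0.6, 0.3, -2.6]
finger_gap: 0.173
```

Call:
jog_arm:
  series:
    - [0,0,0.03,0,-1]
    - [0,0,0.06,0,-1]
    - [0,0,0.06,0,-1]

```text
clock: 19.0
eef_pos: [0.5614, 0.1441, 0.0763]
tcp_rot: [-0.706, -0.016, 0.017, 0.707]
force: [1.0, 0.2, -2.7]
finger_gap: 0.173
```

Call:
jog_arm:
  series:
    - [0,0,0.03,0,-1]
    - [0,0,0.06,0,-1]
    - [0,0,0.06,0,-1]

```text
clock: 19.25
eef_pos: [0.5614, 0.1452, 0.0763]
tcp_rot: [0.707, 0.016, -0.017, -0.707]
force: [1.1, -6.1, -1.4]
finger_gap: 0.173
```

Call:
jog_arm:
  series:
    - [0,0.03,0.0,0,-1]
    - [0,0.05,0.0,0,-1]
    - [0,0.05,0.0,0,-1]

```text
clock: 19.5
eef_pos: [0.5617, 0.145, 0.0747]
tcp_rot: [0.707, 0.016, -0.017, -0.707]
force: [-1.1, -3.2, 0.5]
finger_gap: 0.174
```

Run:
```python
from h import *
state(); print(robot.get_obs()['moment'])
w=robot.snapshot('wrist')[:,:,::-1]; cv2.imwrite('pics/w15.png',w)
```

```text
t 19.5 pos [0.5617 0.145  0.0747] gap 0.174 F [-1.1 -3.2  0.5]
x [ 0.999   0.0457 -0.0014] y [-0.0013 -0.001  -1.    ] z [-0.0457  0.999  -0.001 ]
q [ 1.650e-01  1.650e-01  1.672e+00 -1.000e-03  1.306e+00  1.190e-01]
[-0.23902374  0.13062732  0.13585981]
```

View pics/w15.png

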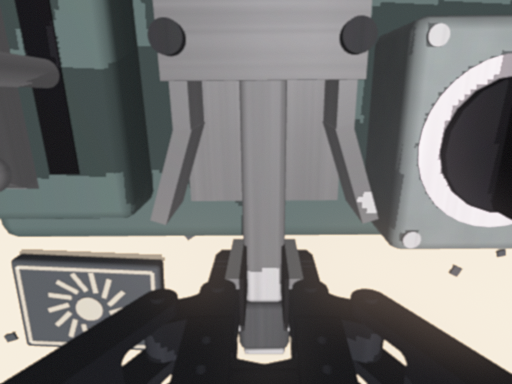

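Call:
jog_arm:
  series:
    - [0,0.02,0.01,0,-1]
    - [0,0.02,0.01,0,0.0]
    - [0,0.02,0.01,0,0.0]
    - [0,0.02,0.01,0,0.0]
    - [0,0.02,0.01,0,0.0]
    - [0,0.02,0.01,0,0.0]

```text
clock: 20.05
eef_pos: [0.5616, 0.1457, 0.0737]
tcp_rot: [0.707, 0.016, -0.017, -0.707]
force: [0.0, 0.1, -0.5]
finger_gap: 0.503
```

Call:
jog_arm:
  series:
    - [0,-0.3,0,0,0.0]
    - [0,-0.8,0,0,0.0]
    - [0,-1.6,0,0,0.0]
    - [0,-2.4,0,0,0.0]
    - [0,-2.8,0,0,0.0]
    - [0,-2.8,0,0,0.0]
    - [0,-2.8,0,0,0.0]

```text
clock: 20.63
eef_pos: [0.5629, 0.146, 0.1882]
tcp_rot: [0.707, 0.017, -0.015, -0.707]
force: [0.3, -0.5, 0.1]
finger_gap: 0.499
```

Run:
```python
from h import *
import pickle
state()
p=robot.camera_params('wrist');w=robot.snapshot('wrist')[:,:,::-1]; cv2.imwrite('pics/w16.png',w);pickle.dump(p,open('w16.pkl','wb'))
```

```text
t 20.6333 pos [0.5629 0.146  0.1882] gap 0.499 F [ 0.3 -0.5  0.1]
x [0.9989 0.0461 0.0025] y [ 2.5e-03 -1.0e-04 -1.0e+00] z [-4.610e-02  9.989e-01 -2.000e-04]
q [ 1.660e-01  8.100e-02  1.551e+00 -1.000e-03  1.507e+00  1.200e-01]
```

View pics/w16.png

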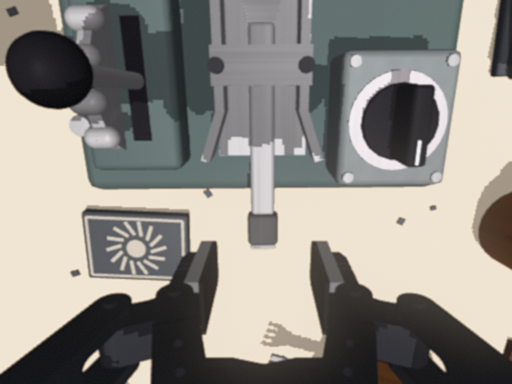

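Run:
```python
from h import *
import pickle
p=pickle.load(open('w16.pkl','rb')); im=cv2.imread('pics/w16.png')
f=lambda u,v,z: onz(p,u,v,z)
print('mouth',f(222,155,.11),f(304,154,.11))
print('knob ring ctr',f(399.5,118,.118), 'bar',f(410,84,.154),f(412,166,.154))
print('bolts',f(216,65,.146),f(306,65,.146))
t=robot.camera_params('top')
print('ball',tri([ray(p,50,69),ray(t,455/4,115+447/4)]))
print('chisel ax', f(262,45,.124),f(262,205,.124),'end',f(262,243,.124),f(262,212,.124))
hsv=im.mean(2); 
crop(im,330,40,470,195,4.5,'pics/w16k.png'); crop(im,195,0,325,255,2.9,'pics/w16c.png')
```

```text
mouth [0.52943392 0.17060088 0.11      ] [0.59271485 0.17434705 0.11      ]
knob ring ctr [0.65881184 0.20543359 0.118     ] bar [0.64739243 0.22807068 0.154     ] [0.65757369 0.17782216 0.154     ]
bolts [0.52916287 0.23370304 0.146     ] [0.58459029 0.23634376 0.146     ]
ball (array([0.46194843, 0.22325342, 0.20319001]), [np.float64(0.002277209608839437), np.float64(0.0022772096088395344)])
chisel ax [0.55681248 0.24886349 0.124     ] [0.56199792 0.1360469  0.124     ] end [0.56346335 0.10416436 0.124     ] [0.56226007 0.13034339 0.124     ]
```

View pics/w16k.png

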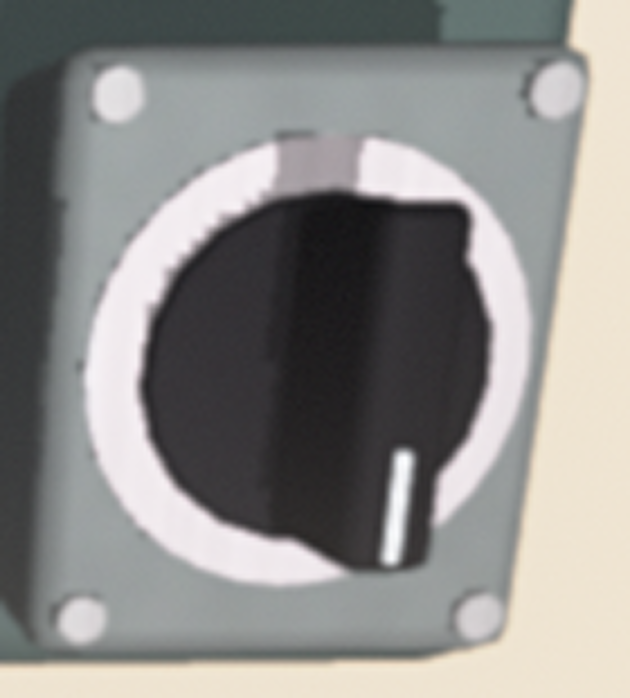

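View pics/w16c.png

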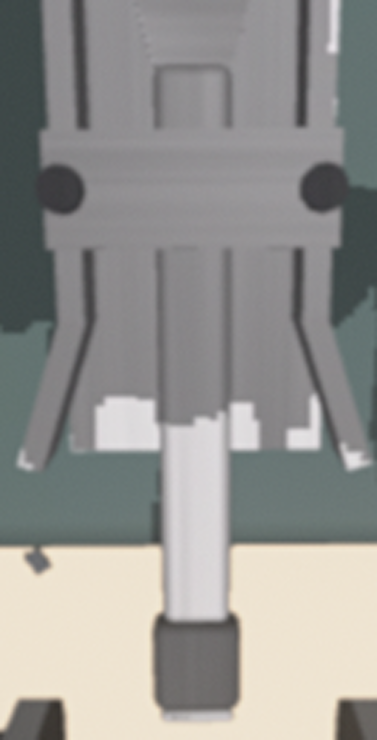

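Call:
jog_arm:
  series:
    - [0,-0.6,0,0,0.4]
    - [-0.5,-0.9,0.3,0,0.4]
    - [-1.2,-0.9,0.9,0,0.4]
    - [-1.9,-0.9,1.5,0,0.4]
    - [-2.42,-0.9,2.03,0,0.4]
    - [-2.42,-0.9,2.03,0,0.4]
    - [-2.42,-0.9,2.03,0,0.4]
    - [-2.42,-0.9,2.03,0,0.4]

```text
clock: 21.35
eef_pos: [0.4611, 0.2222, 0.2212]
tcp_rot: [0.707, 0.016, -0.017, -0.706]
force: [-0.4, -1.7, -0.4]
finger_gap: 0.7
```

Run:
```python
from h import *
goal([.4625,.2230,.148],2.7)
w=robot.snapshot('wrist')[:,:,::-1]; cv2.imwrite('pics/w17.png',w)
```

```text
t 21.35 pos [0.4611 0.2222 0.2212] gap 0.7 F [-0.4 -1.7 -0.4]
x [ 0.9989  0.0467 -0.002 ] y [-0.002  -0.0016 -1.    ] z [-0.0467  0.9989 -0.0015]
q [ 3.500e-01 -1.170e-01  1.687e+00 -1.000e-03  1.575e+00  3.030e-01]
shift [0.04  1.831 0.021] len mm 73.2
jaw yaw now 2.67
turn rad -0.0005 or 3.1411 final q6 change sign unknown
```

View pics/w17.png

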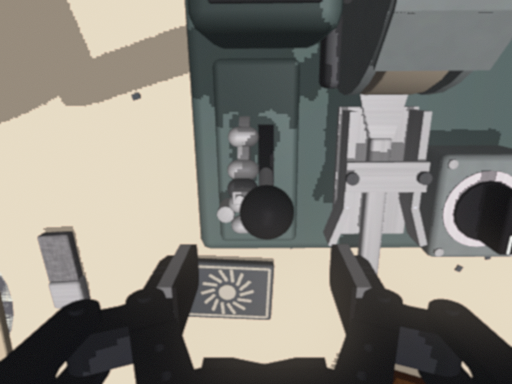

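Call:
jog_arm:
  series:
    - [0.04,0.5,0.02,0,0.4]
    - [0.04,1.0,0.02,0,0.4]
    - [0.04,1.5,0.02,0,0.4]
    - [0.04,1.82,0.02,0,0.4]
    - [0.04,1.82,0.02,0,0.4]
    - [0.04,1.82,0.02,0,0.4]
  force: 25

```text
clock: 21.9
eef_pos: [0.4627, 0.2219, 0.1478]
tcp_rot: [0.708, 0.014, -0.017, -0.706]
force: [0.5, 0.6, -0.1]
finger_gap: 0.701
```

Call:
jog_arm:
  series:
    - [0,0,0,0,-0.6]
    - [0,0,0,0,-0.6]
    - [0,0,0,0,-0.6]
    - [0,0,0,0,-0.6]
    - [0,0,0,0,-0.6]
  force: 25

```text
clock: 22.32
eef_pos: [0.4626, 0.2222, 0.1496]
tcp_rot: [0.708, 0.015, -0.017, -0.706]
force: [-6.2, -1.8, 6.2]
finger_gap: 0.377
```

Run:
```python
from h import *
state()
w=robot.snapshot('wrist')[:,:,::-1]; cv2.imwrite('pics/w18.png',w)
```

```text
t 22.3167 pos [0.4626 0.2222 0.1496] gap 0.377 F [-6.2 -1.8  6.2]
x [ 0.999   0.045  -0.0036] y [-0.0036 -0.0018 -1.    ] z [-0.045   0.999  -0.0016]
q [ 0.348 -0.077  1.779 -0.     1.443  0.303]
```

View pics/w18.png

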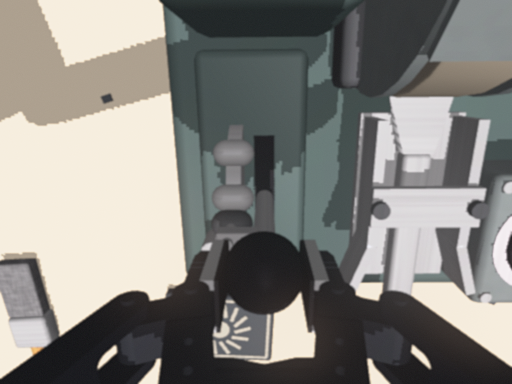

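Call:
jog_arm:
  series:
    - [0,0.03,-0.35,0,-0.6]
    - [0,0.09,-0.74,0,-0.6]
    - [0,0.2,-1.05,0,-0.6]
    - [0,0.32,-1.35,0,-0.6]
    - [0,0.44,-1.57,0,-0.6]
    - [0,0.44,-1.57,0,-0.6]
    - [0,0.44,-1.57,0,-0.6]
  force: 30

```text
clock: 22.95
eef_pos: [0.466, 0.1583, 0.133]
tcp_rot: [0.708, 0.015, -0.016, -0.706]
force: [-4.5, -3.7, 6.8]
finger_gap: 0.375
```

Run:
```python
from h import *
state()
w=robot.snapshot('wrist')[:,:,::-1]; cv2.imwrite('pics/w19.png',w)
```

```text
t 22.95 pos [0.466  0.1583 0.133 ] gap 0.375 F [-4.5 -3.7  6.8]
x [ 0.999   0.0437 -0.0023] y [-0.0022 -0.0026 -1.    ] z [-0.0437  0.999  -0.0025]
q [ 0.225 -0.125  1.855 -0.002  1.414  0.181]
```

View pics/w19.png

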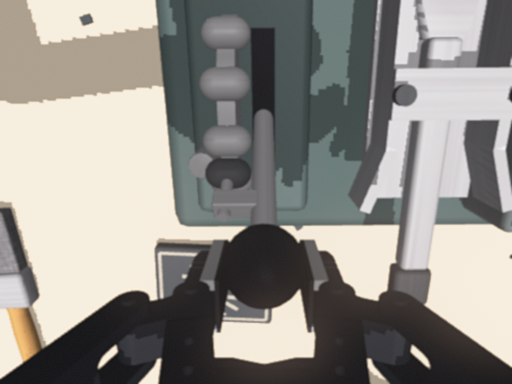

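Call:
jog_arm:
  series:
    - [0,0,0,0,0.4]
    - [0,0,0,0,0.4]
    - [0,0,0,0,0.4]
    - [0,0,0,0,0.4]
    - [0,-0.4,0,0,0.4]
    - [0,-1.0,0,0,0.4]
    - [0,-1.8,0,0,0.4]
    - [0,-2.4,0,0,0.4]

```text
clock: 23.67
eef_pos: [0.4663, 0.1589, 0.2309]
tcp_rot: [0.708, 0.015, -0.016, -0.706]
force: [0.9, 0.3, 0.0]
finger_gap: 0.699
```

Call:
jog_arm:
  series:
    - [0,0,0,0,0.4]
    - [0,0,0,0,0.4]

```text
clock: 23.83
eef_pos: [0.4676, 0.1594, 0.233]
tcp_rot: [0.707, 0.017, -0.015, -0.706]
force: [0.8, -0.3, -0.6]
finger_gap: 0.7
```

Run:
```python
from h import *
goal([.6588,.203,.23],2.7)
p=robot.camera_params('wrist'); w=robot.snapshot('wrist')[:,:,::-1]; cv2.imwrite('pics/w20.png',w)
s=robot.snapshot('scene')[:,:,::-1];crop(s,260,80,400,220,4.2,'pics/s20.png')
```

```text
t 23.8333 pos [0.4676 0.1594 0.233 ] gap 0.7 F [ 0.8 -0.3 -0.6]
x [0.999  0.0445 0.0024] y [ 0.0025 -0.0013 -1.    ] z [-0.0445  0.999  -0.0014]
q [ 0.226 -0.175  1.718 -0.002  1.597  0.182]
shift [4.823 0.086 0.877] len mm 196.1
jaw yaw now 2.55
turn rad -0.0026 or 3.139 final q6 change sign unknown
```

View pics/w20.png

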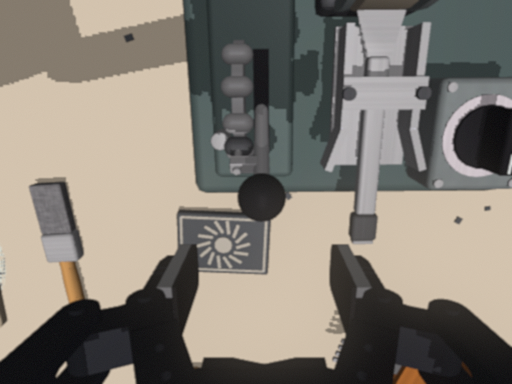

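View pics/s20.png

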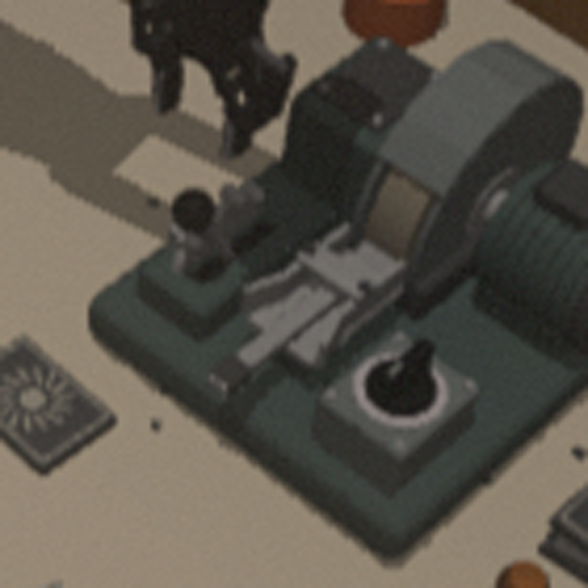

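Run:
```python
from h import *
p=robot.camera_params('wrist'); s=robot.camera_params('scene')
X,r=tri([ray(p,262,197),ray(s,260+193/4.2,80+210/4.2)]); print(X,r)
b=onz(p,262,197,.1903);print(b, 'moved', np.array([.4625,.223])-b[:2], 'expected 57.5 mm')
```

```text
[0.46631283 0.16342857 0.18670423] [np.float64(0.0024441255468983067), np.float64(0.0024441255468983297)]
[0.46423164 0.16321231 0.1903    ] moved [-0.00173164  0.05978769] expected 57.5 mm
```

Call:
jog_arm:
  series:
    - [0.8,0,0.1,-0.002,0.0]
    - [1.7,0,0.2,-0.002,0.0]
    - [2.6,0,0.4,-0.002,0.0]
    - [3.5,0.1,0.6,-0.002,0.0]
    - [4.3,0.2,0.8,-0.002,0.0]
    - [4.8,0.2,0.87,-0.002,0.0]
    - [4.82,0.2,0.87,-0.002,0.0]
    - [4.82,0.2,0.87,-0.002,0.0]

```text
clock: 24.6
eef_pos: [0.6564, 0.202, 0.2177]
tcp_rot: [0.708, 0.014, -0.019, -0.706]
force: [-0.4, 0.7, 0.2]
finger_gap: 0.499
```

Call:
jog_arm:
  series:
    - [0,0,0,0,0.0]
    - [0,0,0,0,0.0]

```text
clock: 24.77
eef_pos: [0.6551, 0.2018, 0.2166]
tcp_rot: [0.708, 0.013, -0.02, -0.706]
force: [-0.0, 0.8, 0.0]
finger_gap: 0.502
```

Run:
```python
from h import *
import pickle
state()
p=robot.camera_params('wrist'); pickle.dump(p,open('w21.pkl','wb')); w=robot.snapshot('wrist')[:,:,::-1]; cv2.imwrite('pics/w21.png',w); crop(w,180,100,350,270,4,'pics/w21c.png')
```

```text
t 24.7667 pos [0.6551 0.2018 0.2166] gap 0.502 F [-0.   0.8  0. ]
x [ 0.9989  0.0464 -0.0099] y [-0.0097 -0.0042 -0.9999] z [-0.0464  0.9989 -0.0037]
q [ 0.225  0.368  1.17  -0.002  1.614  0.179]
```

View pics/w21.png

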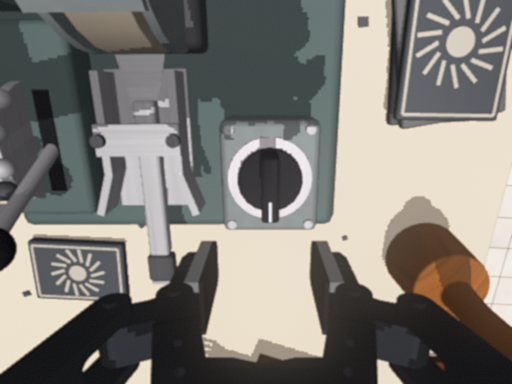

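View pics/w21c.png

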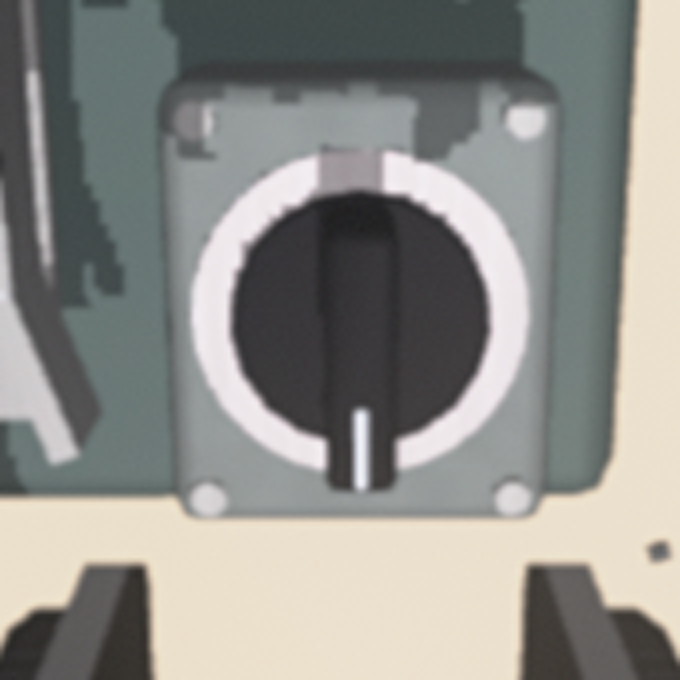

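Run:
```python
from h import *
import pickle
p=pickle.load(open('w21.pkl','rb')); f=lambda u,v,z: onz(p,180+u/4,100+v/4,z)
print('ring',f(360,313,.1165),'skirt',f(361,317,.122)); a,b=f(361,488,.154),f(360,232,.154); print('bar',a,b,np.linalg.norm(a-b),(a+b)/2)
print('ring d',np.linalg.norm(f(192,313,.1165)-f(529,313,.1165)))
goal([.6585,.203,.1088],2.7)
```

```text
ring [0.65918631 0.20339181 0.1165    ] skirt [0.65931641 0.20400146 0.122     ]
bar [0.66038318 0.17850238 0.154     ] [0.65751498 0.22861827 0.154     ] 0.05019790023383125 [0.65894908 0.20356032 0.154     ]
ring d 0.07211978397868017
t 24.8167 pos [0.6552 0.2018 0.2172] gap 0.5 F [-0.  -1.2  0. ]
x [ 0.9989  0.0464 -0.009 ] y [-0.0088 -0.004  -1.    ] z [-0.0464  0.9989 -0.0035]
q [ 0.225  0.367  1.17  -0.002  1.614  0.179]
shift [0.107 2.709 0.035] len mm 108.5
jaw yaw now 2.66
turn rad -0.0007 or 3.1409 final q6 change sign unknown
```

Call:
jog_arm:
  series:
    - [0.12,0.6,0.05,0,0.0]
    - [0.12,1.3,0.05,0,0.0]
    - [0.12,2.0,0.05,0,0.0]
    - [0.12,2.4,0.05,0,0.0]
    - [0.12,2.4,0.05,0,0.0]
    - [0.12,2.4,0.05,0,0.0]
  force: 80

```text
clock: 25.32
eef_pos: [0.6579, 0.2034, 0.1208]
tcp_rot: [0.708, 0.013, -0.02, -0.705]
force: [-0.1, 0.1, 0.9]
finger_gap: 0.499
```

Run:
```python
from h import *
goal([.659,.2036,.0935],2.7)
w=robot.snapshot('wrist')[:,:,::-1]; cv2.imwrite('pics/w22.png',w)
```

```text
t 25.3167 pos [0.6579 0.2034 0.1208] gap 0.499 F [-0.1  0.1  0.9]
x [ 0.9989  0.0464 -0.0108] y [-0.0107 -0.0044 -0.9999] z [-0.0464  0.9989 -0.0039]
q [ 0.227  0.42   1.279 -0.002  1.454  0.18 ]
shift [0.036 0.681 0.006] len mm 27.3
jaw yaw now 2.66
turn rad -0.0007 or 3.1409 final q6 change sign unknown
```

View pics/w22.png

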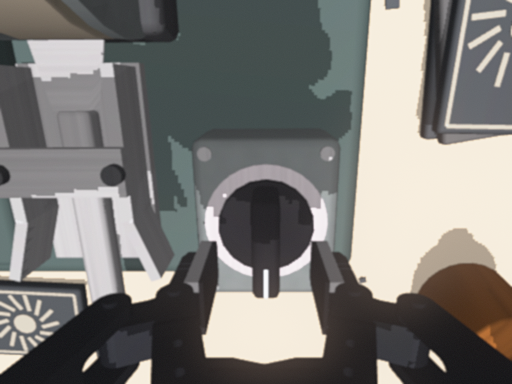

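Call:
jog_arm:
  series:
    - [0.04,0.3,0,0,0.0]
    - [0.04,0.55,0,0,0.0]
    - [0.04,0.65,0,0,0.0]
    - [0.04,0.65,0,0,0.0]
    - [0.04,0.65,0,0,0.0]

```text
clock: 25.78
eef_pos: [0.6602, 0.2036, 0.0961]
tcp_rot: [0.708, 0.013, -0.019, -0.706]
force: [-0.7, -0.3, -0.6]
finger_gap: 0.499
```

Call:
jog_arm:
  series:
    - [0,0,0,0,-1]
    - [0,0,0,0,-1]
    - [0,0,0,0,-1]
    - [0,0,0,0,-1]
    - [0,0,0,0,-1]
  force: 60

```text
clock: 26.2
eef_pos: [0.6589, 0.2037, 0.0969]
tcp_rot: [0.708, 0.013, -0.021, -0.706]
force: [-8.8, -1.1, 5.7]
finger_gap: 0.147
```

Run:
```python
from h import *
state(); print(robot.get_obs()['moment'])
w=robot.snapshot('wrist')[:,:,::-1]; cv2.imwrite('pics/w23.png',w)
```

```text
t 26.2 pos [0.6589 0.2037 0.0969] gap 0.147 F [-8.8 -1.1  5.7]
x [ 0.9988  0.0468 -0.0113] y [-0.0111 -0.0042 -0.9999] z [-0.0469  0.9989 -0.0037]
q [ 0.226  0.439  1.298 -0.002  1.416  0.18 ]
[-0.21364738  1.35734234  0.0478918 ]
```

View pics/w23.png

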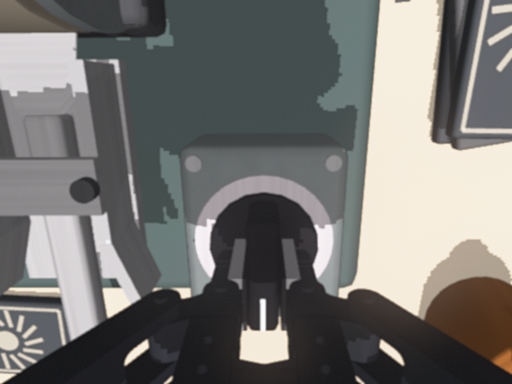

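Call:
jog_arm:
  series:
    - [0,0,0,0.1,-1]
    - [0,0,0,0.22,-1]
    - [0,0,0,0.34,-1]
    - [0,0,0,0.46,-1]
    - [0,0,0,0.58,-1]
    - [0,0,0,0.7,-1]
    - [0,0,0,0.82,-1]
    - [0,0,0,0.92,-1]
  force: 80

```text
clock: 26.92
eef_pos: [0.6598, 0.2031, 0.097]
tcp_rot: [0.643, -0.303, 0.299, -0.637]
force: [3.9, -2.3, -2.5]
finger_gap: 0.144
```

Run:
```python
from h import *
goal([.659,.2036,.0965],2.7-60.2); print(robot.get_obs()['moment'])
```

```text
t 26.9167 pos [0.6598 0.2031 0.097 ] gap 0.144 F [ 3.9 -2.3 -2.5]
x [ 0.6375 -0.7704 -0.0022] y [-0.0094 -0.0049 -0.9999] z [ 0.7704  0.6375 -0.0103]
q [ 0.226  0.44   1.298 -0.003  1.414  1.106]
shift [-0.021  0.014 -0.007] len mm 1.0
jaw yaw now -50.39
turn rad 0.124 or -3.0176 final q6 change sign unknown
[-0.33949277 -0.87129142  0.24127886]
```

Call:
jog_arm:
  series:
    - [0,0,0,0.07,-1]
    - [0,0,0,0.13,-1]
    - [0,0,0,0.17,-1]
    - [0,0,0,0.17,-1]
    - [0,0,0,0.17,-1]

```text
clock: 27.33
eef_pos: [0.6599, 0.203, 0.0971]
tcp_rot: [0.616, -0.355, 0.352, -0.609]
force: [0.9, -2.3, -1.4]
finger_gap: 0.144
```

Run:
```python
from h import *
state(); print(robot.get_obs()['moment'])
w=robot.snapshot('wrist')[:,:,::-1]; cv2.imwrite('pics/w24.png',w)
```

```text
t 27.3333 pos [0.6599 0.203  0.0971] gap 0.144 F [ 0.9 -2.3 -1.4]
x [ 5.003e-01 -8.658e-01  2.000e-04] y [-0.0091 -0.0055 -0.9999] z [ 0.8658  0.5003 -0.0106]
q [ 0.226  0.44   1.298 -0.003  1.414  1.273]
[-0.31871966 -0.1863614   1.67275356]
```

View pics/w24.png

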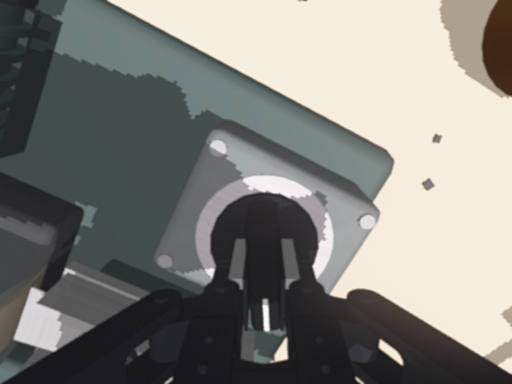

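Call:
jog_arm:
  series:
    - [0,0,0,0,0.6]
    - [0,0,0,0,0.6]
    - [0,0,0,0,0.6]
    - [0,0,0,0,0.6]
    - [0,0,0,0,0.6]
    - [0,-0.5,0,0,0.6]
    - [0,-1.2,0,0,0.6]
    - [0,-2.0,0,0,0.6]

```text
clock: 28.05
eef_pos: [0.6596, 0.2031, 0.1761]
tcp_rot: [0.616, -0.356, 0.351, -0.608]
force: [0.7, 0.3, -0.3]
finger_gap: 0.801
```

Call:
jog_arm:
  series:
    - [0,-0.8,-0.3,-0.1,0.6]
    - [0,-1.5,-0.6,-0.2,0.6]
    - [0,-1.8,-0.9,-0.3,0.6]
    - [0,-1.8,-1.2,-0.4,0.6]
    - [0,-1.8,-1.2,-0.5,0.6]
    - [0,-1.8,-1.2,-0.6,0.6]
    - [0,-1.8,-1.2,-0.7,0.6]
    - [0,-1.8,-1.2,-0.8,0.6]

```text
clock: 28.72
eef_pos: [0.6193, 0.1795, 0.2495]
tcp_rot: [0.704, -0.089, 0.082, -0.699]
force: [0.4, 0.4, -0.4]
finger_gap: 0.798
```

Run:
```python
from h import *
state()
w=robot.snapshot('wrist')[:,:,::-1]; cv2.imwrite('pics/w25.png',w)
s=robot.snapshot('scene')[:,:,::-1];cv2.imwrite('pics/s25.png',s); crop(s,260,80,400,220,4.2,'pics/s25c.png')
t=robot.snapshot('top')[:,:,::-1]; cv2.imwrite('pics/t25.png',t)
```

```text
t 28.7167 pos [0.6193 0.1795 0.2495] gap 0.798 F [ 0.4  0.4 -0.4]
x [ 0.9707 -0.2403 -0.0089] y [-0.0105 -0.0056 -0.9999] z [ 0.2402  0.9707 -0.008 ]
q [ 0.205  0.25   1.253 -0.003  1.651  0.447]
```

View pics/w25.png

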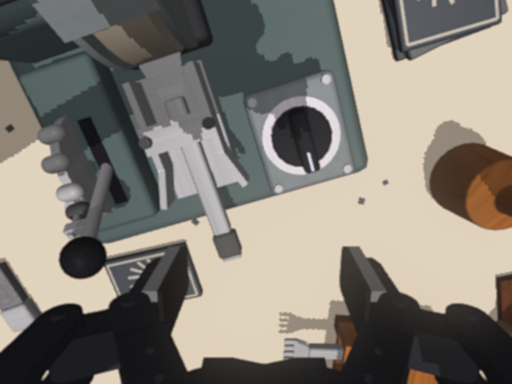

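View pics/s25.png

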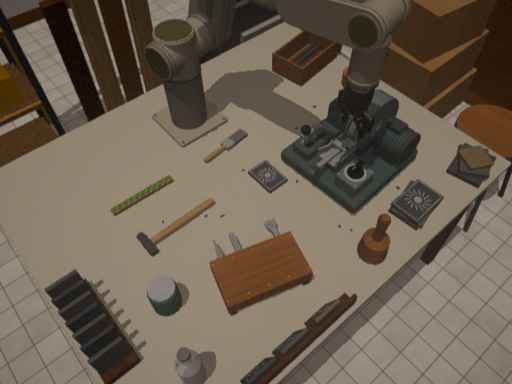

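View pics/t25.png

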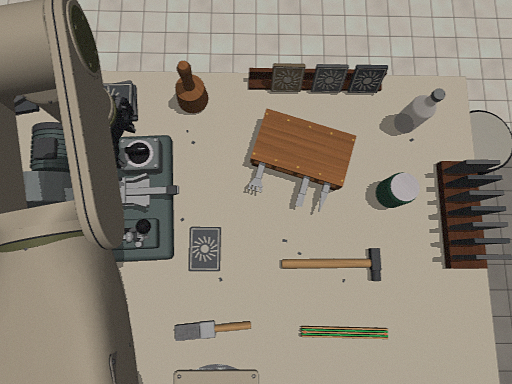

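Run:
```python
from h import *
import pickle
p=pickle.load(open('w21.pkl','rb')); w=cv2.imread('pics/w21.png'); crop(w,70,20,220,290,2.2,'pics/w21e.png')
w=cv2.imread('pics/w25.png'); crop(w,80,0,260,270,3,'pics/w25e.png')
q=robot.camera_params('wrist')
for z in (.124,):
  print('head end w25',onz(q,230,255,.117),onz(q,150,62,.117),'mouth mid?')
# distance strap bolts mid to head end (expected along axis 62->... bolt at -62, head end at -200 => 138)
b=(onz(q,146,143,.146)+onz(q,208,123,.146))/2; h=onz(q,230,253,.120); print(b,h,np.linalg.norm((b-h)[:2]))
b=(onz(p,98,141,.146)+onz(p,173,141,.146))/2; h=onz(p,162.5,277,.122); print(b,h,np.linalg.norm((b-h)[:2]))
```

```text
head end w25 [0.56208124 0.10145681 0.117     ] [0.54613396 0.29700467 0.117     ] mouth mid?
[0.55731468 0.23524814 0.146     ] [0.56344896 0.10510406 0.12      ] 0.13028856936417374
[0.55710055 0.23484227 0.146     ] [0.56473076 0.10546429 0.122     ] 0.12960279131020855
```

View pics/w25e.png

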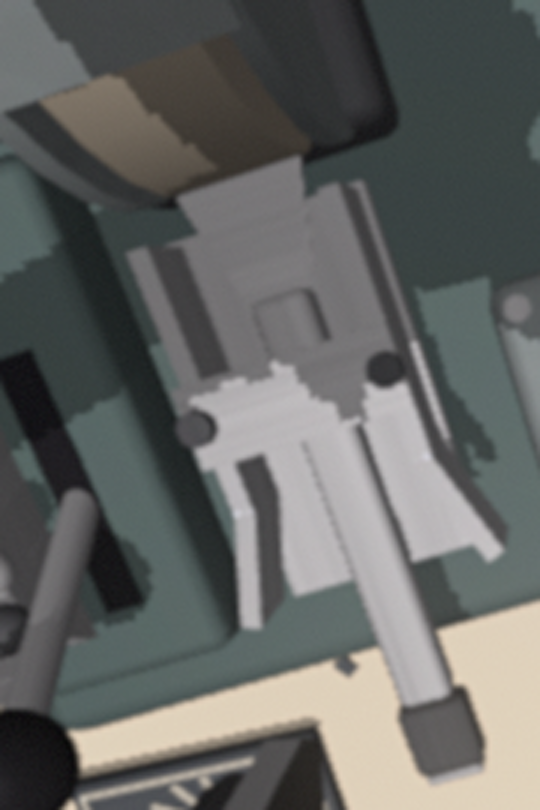

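View pics/w21e.png

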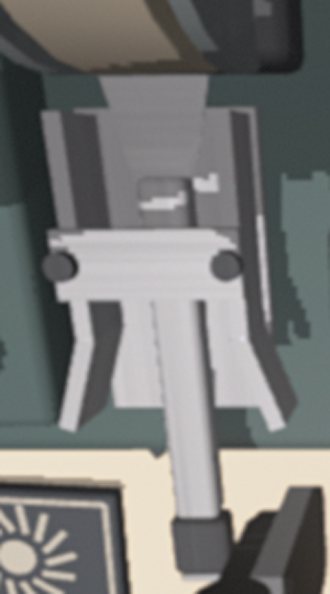

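Run:
```python
from h import *
state(); print(robot.sign_off())
```

```text
t 28.8667 pos [0.6192 0.1795 0.2492] gap 0.8 F [-0.3 -0.   1.2]
x [ 0.9689 -0.2474 -0.0094] y [-0.0112 -0.0057 -0.9999] z [ 0.2474  0.9689 -0.0083]
q [ 0.205  0.25   1.253 -0.003  1.651  0.455]
the job is handed in; nothing more can be done
None
```

I loaded the flat chisel, moved the lever and started the grinder, in that order, and handed the job in at 28.9 s with the arm clear of everything.

- **Chisel:** I drew it from the second bay, laid it on the table and took it again by the head end. I then slid it under the strap until it touched the stone (about 6 N of reaction) and lowered it onto the floor of the rest. Its axis measured 92.6° against 92.7° for the rest.
- **Lever:** it started in neutral. I pulled it to the front notch beside the stud, and the ball moved about 60 mm where the notch needs 57.5 mm.
- **Knob:** I turned it clockwise into its stop (the grip turned about 1.09 rad, and the moment rose to 1.7 N m). Once released, it sprang back to rest, as the last picture shows.
- **Rest of the scene:** the last pictures show the other chisels, plaque, hammer and tin where they were.

**What disagreed:**
- The fingertips really sit about 37 mm behind the reported TCP. My first two closes at the rack gripped nothing, and I corrected every height after that.
- The tool tilted by up to about 4° while it held the chisel in the air. I worked that down to under 0.5° before loading.
- The camera put the chisel's head end 3–8 mm nearer the strap than a fully loaded chisel should be. I trusted the contact with the stone over that measurement.
- The cutting edge itself could not be seen against the stone from above.

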